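# Take the glue pot off the warmer, stow it in the pot rack and switch the warmer off

### The job

The gluing is done: lift the blue glue pot straight up out of its warmer by the bow and set it down upright on the cork mat beside it, and let go. Then take it again by its side handle and slide it into the free bay of the wire pot rack, all the way onto the green liner with the side handle pointing straight out of the front, and turn the warmer's dial fully back to off. Keep the pot upright and never drop it, and leave the other things on the bench where they are.

Things in the scene. Friction and masses are not known exactly. Their poses are not given: they have to be found in the camera images.
- pot: Blue can, 62 mm diameter, fixed steel lid 66 mm across, 95 mm up; 0.4 to 0.8 kg, balanced on its axis. A rigid steel bow 63 mm wide stands over the lid in the pot's y-z plane (overall height 153 mm); a black D handle at the pot's -x. Origin: centre of the underside, z up. Starts in the warmer's well, 14 mm above the bench, sunk nearly to the lid, D handle inside the slot.
- pot_bow (a point): Middle of the wooden grip on top of the pot's bow: a 15 mm round bar, 42 mm long, lying along the pot's y, 145 mm above the pot's underside; 50 mm free space between it and the lid. Pinch it across, along the pot's x.
- pot_handle (a point): Middle of the upright bar of the pot's D handle, at the pot's -x, 56 mm from its axis, 52 mm above its underside. The bar is 14 mm wide (along the pot's y), 8 mm thick (x), 64 mm tall, 20 mm clear of the can; two arms, also 14 mm wide, join its ends to the can. Pinch it along the pot's y, from above, gripper leaning back from the rack by 15 to 40 degrees to clear its top.
- warmer: Electric glue-pot warmer, fixed: aluminium sleeve 124 mm across, 100 mm tall, round well of 72 mm diameter, slotted over its full height at the warmer's -x (slot 34 mm wide, for the pot's handle). At its +x a grey control box, 92 x 78 mm, 58 mm tall, centred 114 mm from the well's axis, with the dial on top. Origin: on the well's axis at bench level.
- dial (a joint): Angle of the warmer's dial: 0 = off (end stop, the bar lies along the warmer's x, white mark to its -x at the red dot); grows clockwise seen from above, up to 1.7 rad. Light friction (0.03 N m), stays where it is left. Turn anticlockwise to switch off.
- dial_grip (a point): Point to grip on the dial's axis, 95 mm above the bench, 120 mm from the well's axis at the warmer's +x. The dial's black bar is 14 mm wide, 38 mm long, 32 mm tall, its top 7 mm above this point; at angle 0 it lies along the warmer's x, so it is pinched along the warmer's y.
- mat: Square brown cork mat, 120 x 120 x 4 mm, fixed to the bench. Origin: centre of its underside.
- rack: Fixed wire rack, three bays along its y, 108 mm apart, 100 mm wide inside, open at the front (its -x, which faces the mat), no floor. Wire top 178 to 184 mm above the bench, from 25 to 100 mm behind the front; 8 mm uprights, the front ones leaning back above 100 mm; rails 30 mm up at the back and between bays. Origin: middle of the front edge at bench level; x into the rack.
- liner: Green liner, 84 x 84 x 3 mm, fixed to the bench: marks the free bay, in any of the three. Origin: centre of its underside, at the middle of the bay's width, 48 mm behind the rack's front. The pot's place is centred on it.
- tin: Steel tin with orange label, 68 mm diameter, 105 mm tall, in another bay of the rack. Origin: centre of its underside.
- jar: Jar with yellow cap, 66 mm diameter, 110 mm tall, in the third bay. Origin: centre of its underside.
- brush: Glue brush, 190 mm long, 42 mm wide, 20 mm thick, lying between the mat and the warmer. Origin: under its middle, x towards the bristles.
- offcut: Wooden offcut 110 x 48 x 40 mm lying on the robot's side of the mat. Origin: centre of its underside, x along it.
- chisel: Chisel with brown wooden handle, 255 mm long, 30 mm thick, lying behind the rack. Origin: under its middle, x towards the blade.
- gouge: Narrow chisel with yellow handle, 255 mm long, 30 mm thick, lying left of the warmer. Origin: under its middle, x towards the blade.
- plane: Steel bench plane, 245 x 62 mm, 110 mm tall, standing far right. Origin: centre of its sole, x towards its toe.
Not all that is in view belongs to the job. Leave any purple or red look-alike of the pot alone. What is shaped like the liner but white is not meant.

How it is judged:
By the outcome, as a careful person would: the job done as asked, in the order asked, and still so for the second after the job is handed in, with the robot touching nothing.
It also fails if it takes over 59 s, if anything falls off the work surface, if the arm or the gripper's body presses on something with over 40 N, if the wrist force passes 120 N, or if a joint passes its speed limit or range.

### The arm

A 6-joint arm with a two-finger parallel gripper is mounted at the origin on the work surface. World frame = base frame: x ahead of the robot, y to its left, z up, the work surface at z = 0. Lengths are in m, angles in degrees, forces in N, time in s.
With the tool pointing down it reaches from about 0.375 to 0.9 m from the base axis. Payload 3.1 kg.
Tool frame: the origin (TCP) lies midway between the tips of the shut fingers; the grasp point (between the pads) lies 19 mm behind it; z points along the fingers, y is the line along which they close (so a half turn about z gives the same grasp; the last joint's range is limited). The gripper opens to 87 mm and grips with 3 to 60 N. Pads are 19 mm wide; open, the fingers measure 117 mm over their backs; the gripper's body (75 mm by 190 mm) begins 51 mm behind the grasp point.
Start: joints at [54.975, 30.224, 82.088, -0, 67.689, -10.227], TCP at [0.262, 0.567, 0.223] pointing down, gripper open.
Joint ranges: [-176.69, 176.69], [-43.24, 126.21], [12.49, 139.97], [-82, 262], [0, 151.66], [-163.58, 163.58]. Speed limits (degrees/s): [159.86, 159.86, 180, 180, 180, 180].

### API

Orientations are given as a 3x3 rotation matrix whose columns are the frame's x, y, z axes.
In Python, from rig import read_state, optics, bot gives the robot as it stands. The module is installed in compiled form; this text tells all that it offers.
- The arm moves only by the tool send_rows, never from a script. Its argument "commands" is a list of rows, each a list of 7 numbers: the turn, a rotation vector about the tool's x, y, z in units of 5 degrees (1.0 is 5 degrees), then the shift along the tool's x, y, z in units of 30 mm (1.0 is 30 mm), then the opening, from 0 (shut) to 1 (fully open). In form: [[rx, ry, rz, tx, ty, tz, gripper], ...]. A call has 1 to 20 rows; each row is the pose to reach, as a shift and turn from the pose commanded when the call began, along the tool's axes at that moment; what a row does not reach only later rows make up. A row lasts 1/12 s, in which the tool goes at most 41.7 mm and 7.16 degrees, less where a joint would pass 70% of its speed; a pose out of reach is approached as far as the arm can. A call with a gripper value outside its range is refused whole. The fingers move at their own pace and stop on an object; the grip force is fixed at half the most. Time passes only in rows, so rows that repeat a pose let the fingers close. It gives the time, the measured TCP pose, the force, the opening and the grip force at its end, in the units of the state.
- read_state(): the state, without advancing time (a new reading comes with each control period).
- optics.capture(name): name is "scene" or "top" or "wrist"; returns a dict with "image" (384x512x3 uint8, blue, green, red), "intrinsics" (3x3 intrinsics, pixels), "extrinsics" (4x4, takes a point from world to camera coordinates); the wrist camera has in their place "T_tool_cam" (4x4, takes a point from camera to tool coordinates, whose origin is the TCP and whose axes are the flange's). Camera axes: x right, y down, z forward; pixel columns grow to the right and rows downward; lengths in m; the calibration is good to about 2 mm. The wrist camera is an equidistant fisheye: a pixel r from the principal point sees the ray r / f radians off the axis. A picture is of the moment at which its call begins: read the wrist's pose just before it. There is no depth.
- bot.hand_in(): hands the job in; it is judged then, once.
The state is a dict: "time_s": time; "joint_positions": joint angles; "qvel": joint speeds; "tau": joint torques, N m; "position": TCP position; "tcp_rot": TCP orientation; "force": force on the tool from outside, world axes, zero at the start; "moment": the same for the moment, N m; "opening": opening from 0.0 (shut) to 1.0 (fully open); "grasp_force": force on a finger pad.
Only numpy, scipy, OpenCV 4.12 (cv2) and the standard library are available. Lean on these libraries where they do the work, as an engineer would, in place of code of your own. Each camera call takes 0.05 s, during which the arm holds its last target. There are 200 camera calls.

## Working session

There is one attempt and no reset: what is moved stays moved. The work goes in short steps, Python scripts to look and compute and a tool call to move; the robot and the scene stay as the last step left them, time stands still between calls to the robot, and variables do not carry over. Pictures are saved under pics/ and viewed, at most 10 in all, crops included, and the job is handed in when it is done.

Besides the shell and the picture viewer there is one more tool, called after "Call:" as name(argument=value, ...) on one line, values as JSON. send_rows: Moves the arm, as the interface text tells. Its arguments: {"type":"object","properties":{"commands":{"type":"array","items":{"type":"array","items":{"type":"number"}}}},"required":["commands"]}

```bash
mkdir -p pics
python3 - <<'E'
from rig import read_state, optics, bot
import cv2,numpy as np,pickle
s=read_state();print(s['time_s'],s['position'],s['tcp_rot'],s['opening'])
for n in ['scene','top']:
    c=optics.capture(n);pickle.dump(c,open(f'pics/{n}0.pkl','wb'));cv2.imwrite(f'pics/{n}0.png',cv2.resize(c['image'],(800,600),interpolation=cv2.INTER_CUBIC))
    print(c['intrinsics'],c['extrinsics'])
E
```

```text
0.0 [0.26165824 0.56677898 0.22156443] [[-9.07817633e-01  4.19363318e-01 -1.24617288e-03]
 [ 4.19365001e-01  9.07815927e-01 -1.79948695e-03]
 [ 3.76656776e-04 -2.15620727e-03 -9.99997604e-01]] 0.9991491809613673
[[429.13005017   0.         249.72806216]
 [  0.         429.13005017 196.83021701]
 [  0.           0.           1.        ]] [[ 0.55362711  0.83274055  0.0063398  -0.24499041]
 [ 0.48462707 -0.31598269 -0.81565406 -0.12233837]
 [-0.67722495  0.45464064 -0.5785052   1.88740305]
 [ 0.          0.          0.          1.        ]]
[[364.35819834   0.         245.16954698]
 [  0.         364.35819834 192.40684925]
 [  0.           0.           1.        ]] [[-0.02897803 -0.99944032  0.01671274 -0.00930262]
 [-0.99676926  0.02763952 -0.07541288  0.43538851]
 [ 0.07490874 -0.01884406 -0.99701233  1.18201292]
 [ 0.          0.          0.          1.        ]]
```

View pics/scene0.png

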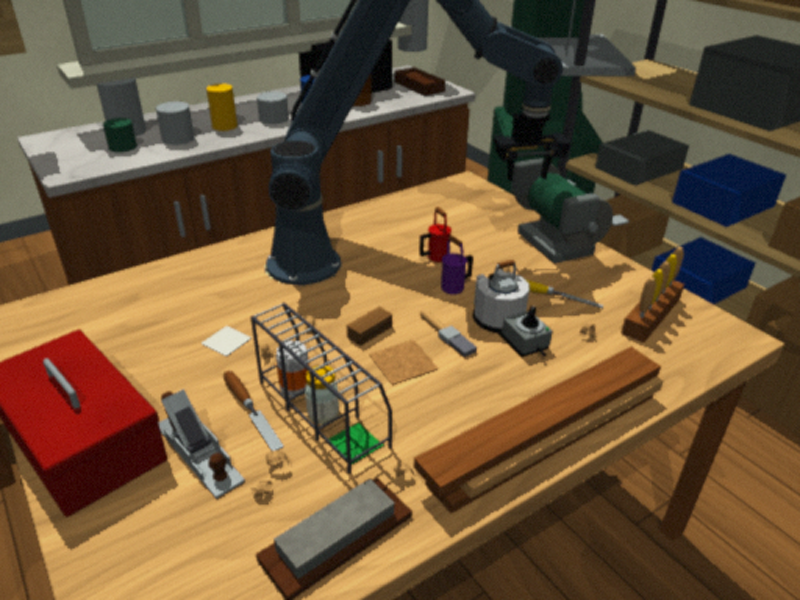

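View pics/top0.png

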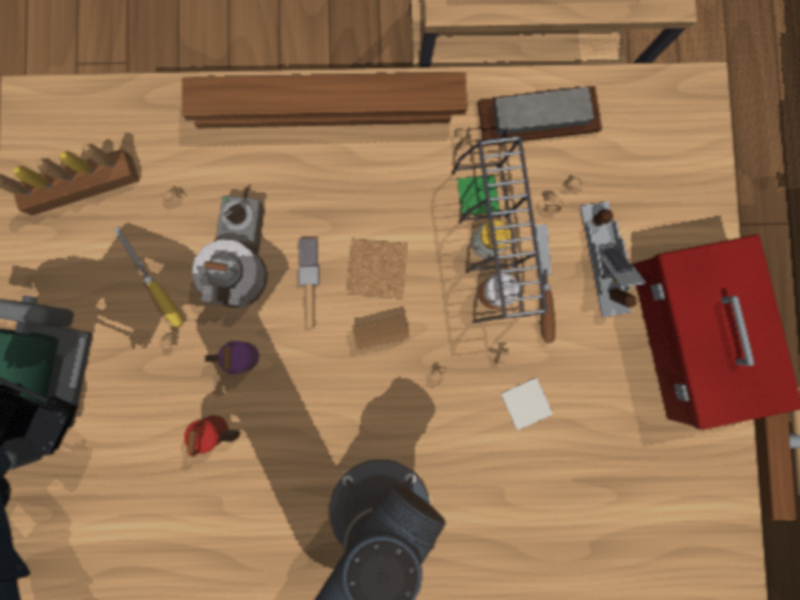

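The top image (800-scale) shows three pot candidates: blue pot in the warmer (222,268), purple (238,357), red (207,435). I choose the one in the warmer. The mat is at (377,268), the liner at (478,195), and the bay at far +x is free. The white square at (527,403) is a decoy.

```bash
cat > h.py <<'E'
import numpy as np,cv2,pickle
from rig import read_state, optics, bot
def ray(c,u,v):
    K,E=c['intrinsics'],c['extrinsics'];R=E[:3,:3];t=E[:3,3]
    return -R.T@t, R.T@np.linalg.inv(K)@np.array([u,v,1.])
def onz(c,u,v,z):
    o,d=ray(c,u,v);return (o+d*(z-o[2])/d[2])
def proj(c,P):
    P=np.atleast_2d(P);q=P@c['extrinsics'][:3,:3].T+c['extrinsics'][:3,3];q=q@c['intrinsics'].T
    return q[:,:2]/q[:,2:]
E
python3 - <<'E'
from h import *
t=pickle.load(open('pics/top0.pkl','rb'));s=pickle.load(open('pics/scene0.pkl','rb'))
k=.64
for n,p,z in [('well',(228,273),.1),('bow',(217,267),.159),('dial',(238,213),.1),('mat',(377,268),.004),('liner',(478,195),.003)]:
    print(n,onz(t,p[0]*k,p[1]*k,z).round(3))
for n,c,m in [('top',t,(0,255,0)),('scene',s,0)]:
    b,g,r=[c['image'][...,i].astype(int) for i in range(3)]
    M=((g>100)&(g>r*1.8)&(g>b*1.8)).astype(np.uint8)
    cs,_=cv2.findContours(M,cv2.RETR_EXTERNAL,cv2.CHAIN_APPROX_SIMPLE)
    pts=np.vstack([x for x in cs if cv2.contourArea(x)>5])
    W=np.array([onz(c,u,v,.003)[:2] for u,v in pts[:,0]],np.float32);print(n,'liner',cv2.minAreaRect(W))
A=cv2.resize(t['image'][105:215,105:205],(400,440),interpolation=cv2.INTER_CUBIC)
B=cv2.resize(s['image'][155:240,285:362],(400,440),interpolation=cv2.INTER_CUBIC)
cv2.imwrite('pics/crop1.png',np.hstack([A,B]))
E
```

```text
well [0.491 0.282 0.1  ]
bow [0.495 0.287 0.159]
dial [0.61  0.261 0.1  ]
mat [ 0.506 -0.011  0.004]
liner [ 0.66  -0.234  0.003]Traceback (most recent call last):
  File "<stdin>", line 10, in <module>
    return _nx.concatenate(arrs, 0, dtype=dtype, casting=casting)
           ~~~~~~~~~~~~~~~^^^^^^^^^^^^^^^^^^^^^^^^^^^^^^^^^^^^^^^
ValueError: need at least one array to concatenate
```

Run:
```python
from h import *
t=pickle.load(open('pics/top0.pkl','rb'));s=pickle.load(open('pics/scene0.pkl','rb'))
for n,c in [('top',t),('scene',s)]:
    H=cv2.cvtColor(c['image'],cv2.COLOR_BGR2HSV)
    M=cv2.inRange(H,(45,150,60),(75,255,255))
    if n=='top':M[:, :280]=0
    cs,_=cv2.findContours(M,cv2.RETR_EXTERNAL,cv2.CHAIN_APPROX_SIMPLE)
    cs=[x for x in cs if cv2.contourArea(x)>15];print([ (cv2.contourArea(x),cv2.boundingRect(x)) for x in cs])
    pts=np.vstack(cs)
    W=np.array([onz(c,u,v,.003)[:2] for u,v in pts[:,0]],np.float32);print(n,'liner',cv2.minAreaRect(W))
A=cv2.resize(t['image'][105:215,105:205],(400,440),interpolation=cv2.INTER_CUBIC)
B=cv2.resize(s['image'][155:240,285:362],(400,440),interpolation=cv2.INTER_CUBIC)
cv2.imwrite('pics/crop1.png',np.hstack([A,B]))
A=cv2.resize(t['image'][75:215,215:355],(400,400),interpolation=cv2.INTER_CUBIC)
B=cv2.resize(s['image'][185:305,155:275],(400,400),interpolation=cv2.INTER_CUBIC)
cv2.imwrite('pics/crop2.png',np.hstack([A,B]))
```

```text
[]Traceback (most recent call last):
  File "<stdin>", line 9, in <module>
    return _nx.concatenate(arrs, 0, dtype=dtype, casting=casting)
           ~~~~~~~~~~~~~~~^^^^^^^^^^^^^^^^^^^^^^^^^^^^^^^^^^^^^^^
ValueError: need at least one array to concatenate
```

Run:
```python
from h import *
t=pickle.load(open('pics/top0.pkl','rb'));s=pickle.load(open('pics/scene0.pkl','rb'))
A=cv2.resize(t['image'][105:215,105:205],(400,440),interpolation=cv2.INTER_CUBIC)
B=cv2.resize(s['image'][155:240,285:362],(400,440),interpolation=cv2.INTER_CUBIC)
cv2.imwrite('pics/crop1.png',np.hstack([A,B]))
A=cv2.resize(t['image'][75:215,215:355],(400,400),interpolation=cv2.INTER_CUBIC)
B=cv2.resize(s['image'][185:305,155:275],(400,400),interpolation=cv2.INTER_CUBIC)
cv2.imwrite('pics/crop2.png',np.hstack([A,B]))
print(t['image'][118:132:2,298],s['image'][280,225])
for n,c in [('top',t),('scene',s)]:
    I=c['image'].astype(int);b,g,r=I[...,0],I[...,1],I[...,2]
    M=((g>1.35*r)&(g>1.35*b)&(g>50)).astype(np.uint8)
    if n=='top':M[:, :280]=0
    else: M[:250]=0
    cs,_=cv2.findContours(M,cv2.RETR_EXTERNAL,cv2.CHAIN_APPROX_NONE)
    cs=[x for x in cs if cv2.contourArea(x)>15];print([ (cv2.contourArea(x),cv2.boundingRect(x)) for x in cs])
    if cs:
        W=np.array([onz(c,u,v,.003)[:2] for u,v in np.vstack(cs)[:,0]],np.float32);print(n,'liner',cv2.minAreaRect(W))
```

```text
[[ 71 126  61]
 [ 64 111  57]
 [ 53  92  51]
 [ 59 104  55]
 [ 67 121  60]
 [ 65 117  59]
 [ 64 116  59]] [ 38 107  18]
[(28.5, (301, 131, 11, 6)), (17.0, (314, 129, 5, 6)), (18.5, (313, 120, 5, 6)), (263.0, (293, 113, 18, 24))]
top liner ((0.6604357957839966, -0.2328665852546692), (0.07901731878519058, 0.07943381369113922), 4.525118827819824)
[(94.0, (211, 275, 12, 18)), (290.5, (223, 271, 22, 26))]
scene liner ((0.6595417261123657, -0.22968047857284546), (0.08287052810192108, 0.07747458666563034), 6.1765265464782715)
```

View pics/crop1.png

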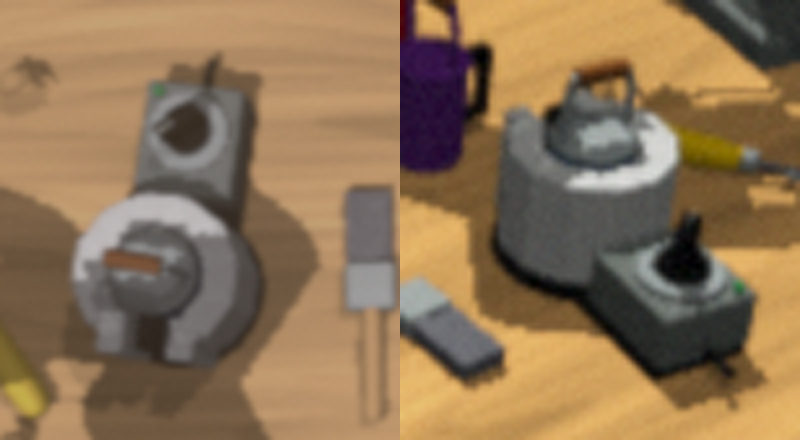

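View pics/crop2.png

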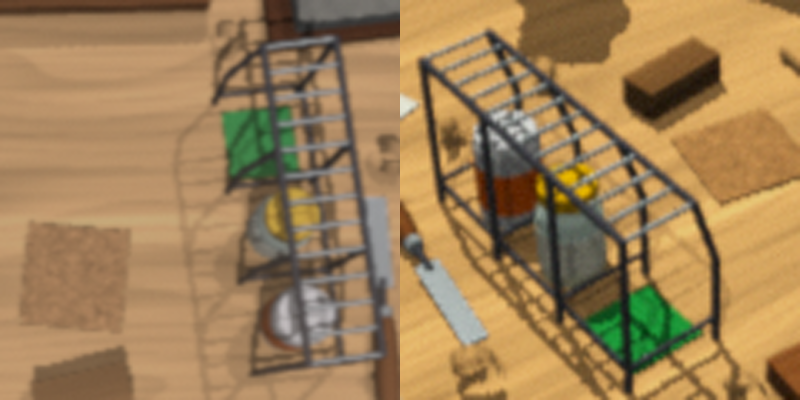

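The close crop confirms the choice: the pot with the steel lid and wooden bow sits in the warmer (grip at crop px (133,261)). The dial bar is turned, and the free bay is the far +x one. Next I compute the poses.

Run:
```python
from h import *
t=pickle.load(open('pics/top0.pkl','rb'));s=pickle.load(open('pics/scene0.pkl','rb'))
T=lambda x,y:(105+x/4-.4,105+y/4-.4)
S=lambda x,y:(285+(x-400)/5.195-.4,155+y/5.176-.4)
def tri(a,b):
    o1,d1=ray(t,*a);o2,d2=ray(s,*b)
    k=np.linalg.lstsq(np.c_[d1,-d2],o2-o1,rcond=None)[0];p,q=o1+k[0]*d1,o2+k[1]*d2
    return (p+q)/2,np.linalg.norm(p-q)
print('bow',tri(T(133,261),S(603,70)),'topz',onz(t,*T(133,261),.159),'scenez',onz(s,*S(603,70),.159))
a,b=onz(t,*T(107,258),.159),onz(t,*T(160,265),.159);print('grip dir',b-a,np.linalg.norm(b-a))
for n,p in [('TL',(150,83)),('TR',(243,88)),('BL',(137,190)),('BR',(242,200))]: print(n,onz(t,*T(*p),.058))
print('ring', [onz(t,*T(*p),.1).round(3) for p in [(75,270),(236,262),(155,193)]])
R=lambda x,y:(215+x/2.857-.4,75+y/2.857-.4)
f=[onz(t,*R(*p),.181) for p in [(266,50),(310,364),(336,40),(381,355)]]
print('rack top',f)
for i,j in((0,1),(2,3)):
    d=f[i]-f[j];print('rack y deg',np.degrees(np.arctan2(d[1],d[0])),np.linalg.norm(d))
print('mat',[onz(t,*R(*p),.004).round(3) for p in [(30,221),(131,230),(123,331),(22,318)]])
```

```text
bow (array([0.49810031, 0.28926113, 0.16381973]), np.float64(0.0015213849573764758)) topz [0.49835674 0.28992439 0.159     ] scenez [0.49258696 0.29583399 0.159     ]
grip dir [-0.00612684 -0.03814493  0.        ] 0.038633842880808296
TL [0.65640783 0.30311803 0.058     ]
TR [0.6505055  0.22894849 0.058     ]
BL [0.56996805 0.3140944  0.058     ]
BR [0.55975252 0.2308793  0.058     ]
ring [array([0.501, 0.35 , 0.1  ]), array([0.504, 0.228, 0.1  ]), array([0.559, 0.289, 0.1  ])]
rack top [array([ 0.70970513, -0.20865704,  0.181     ]), array([ 0.38911284, -0.2391171 ,  0.181     ]), array([ 0.71848806, -0.28062164,  0.181     ]), array([ 0.39607969, -0.31049247,  0.181     ])]
rack y deg 5.427484598837714 0.32203607373230897
rack y deg 5.293287716273942 0.32378915872780983
mat [array([0.574, 0.041, 0.004]), array([ 0.56 , -0.077,  0.004]), array([ 0.441, -0.064,  0.004]), array([0.46 , 0.054, 0.004])]
```

```bash
cat >> h.py <<'E'
from scipy.spatial.transform import Rotation as Ro
def pose(yaw_y,lean=0,back=0):
    # tool y at world yaw yaw_y, tool z down, leaned (deg) so that tool z tips toward heading 'back'
    y=np.array([np.cos(np.radians(yaw_y)),np.sin(np.radians(yaw_y)),0])
    h=np.array([np.cos(np.radians(back)),np.sin(np.radians(back)),0])
    z=np.array([0,0,-1.])*np.cos(np.radians(lean))+h*np.sin(np.radians(lean))
    return np.c_[np.cross(y,z),y,z]
def row(p,R,s=None):
    "TCP target -> row numbers"
    s=s or read_state();R0=np.array(s['tcp_rot'])
    rv=Ro.from_matrix(R0.T@R).as_rotvec(degrees=True)/5
    return np.r_[rv,R0.T@(np.array(p)-s['position'])/.03].round(3).tolist()
def wrist(name,half=None):
    s=read_state();c=optics.capture('wrist');c['state']=s;pickle.dump(c,open(f'pics/{name}.pkl','wb'));cv2.imwrite(f'pics/{name}.png',cv2.resize(c['image'],(800,600),interpolation=cv2.INTER_CUBIC));return c
def wray(c,u,v):
    K=c['intrinsics'];T=c['T_tool_cam'];s=c['state']
    x=np.array([u-K[0,2],v-K[1,2]]);r=np.hypot(*x);th=r/K[0,0]
    d=np.r_[x/max(r,1e-9)*np.sin(th),np.cos(th)]
    R=np.array(s['tcp_rot']);return R@T[:3,3]+s['position'],R@T[:3,:3]@d
def wonz(c,u,v,z):
    o,d=wray(c,u,v);return o+d*(z-o[2])/d[2]
E
python3 -c "
from h import *
print(row([.498,.289,.28],pose(-9.5)))"
```

```text
[-0.021, 0.011, 14.941, -11.034, -5.109, -1.939]
```

Call:
send_rows(commands=[[-0.02,0.01,14.94,-11.03,-5.11,-1.94,1],[-0.02,0.01,14.94,-11.03,-5.11,-1.94,1],[-0.02,0.01,14.94,-11.03,-5.11,-1.94,1],[-0.02,0.01,14.94,-11.03,-5.11,-1.94,1],[-0.02,0.01,14.94,-11.03,-5.11,-1.94,1],[-0.02,0.01,14.94,-11.03,-5.11,-1.94,1],[-0.02,0.01,14.94,-11.03,-5.11,-1.94,1],[-0.02,0.01,14.94,-11.03,-5.11,-1.94,1],[-0.02,0.01,14.94,-11.03,-5.11,-1.94,1],[-0.02,0.01,14.94,-11.03,-5.11,-1.94,1],[-0.02,0.01,14.94,-11.03,-5.11,-1.94,1],[-0.02,0.01,14.94,-11.03,-5.11,-1.94,1],[-0.02,0.01,14.94,-11.03,-5.11,-1.94,1],[-0.02,0.01,14.94,-11.03,-5.11,-1.94,1]])

```text
time_s: 1.27
position: [0.4977, 0.2896, 0.2804]
tcp_rot: [[0.163, 0.987, 0.0], [0.987, -0.163, 0.001], [0.001, 0.0, -1.0]]
force: [-0.9, -0.1, 0.0]
opening: 1.001
grasp_force: 0.0
```

```bash
python3 -c "
from h import *
c=wrist('w1');print(c['state']['position'],c['state']['tcp_rot'],c['intrinsics'],c['T_tool_cam'],c['state']['force'])"
```

```text
[0.49769369 0.2896089  0.2804005 ] [[ 1.63076588e-01  9.86613381e-01  2.52176032e-04]
 [ 9.86612668e-01 -1.63076774e-01  1.18741103e-03]
 [ 1.21263967e-03  5.51611283e-05 -9.99999263e-01]] [[297.31863964   0.         256.6929222 ]
 [  0.         297.31863964 194.38654738]
 [  0.           0.           1.        ]] [[ 5.97539521e-05 -9.64632065e-01 -2.63600030e-01  7.19868799e-02]
 [ 9.99999952e-01  1.37424353e-04 -2.76213885e-04 -1.92066514e-03]
 [ 3.02669834e-04 -2.63600001e-01  9.64632027e-01 -1.62082619e-01]
 [ 0.00000000e+00  0.00000000e+00  0.00000000e+00  1.00000000e+00]] [-0.90315596 -0.12546708  0.03440977]
```

View pics/w1.png

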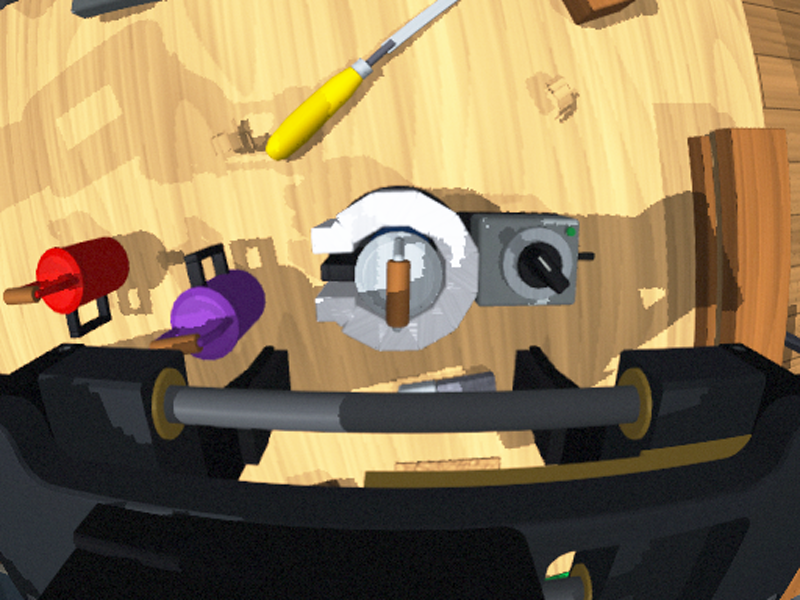

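The wrist view is clear. The wooden grip runs (398,262) to (399,325), and the dial bar runs (522,247) to (565,290), so the dial is turned about 45° clockwise. I measure both.

Run:
```python
from h import *
c=pickle.load(open('pics/w1.pkl','rb'));k=.64
P=lambda x,y,z:wonz(c,x*k-.2,y*k-.2,z).round(4)
a,b=P(398,262,.164),P(399,326,.164);m=(a+b)/2;d=a-b
print('bow',a,b,m,np.linalg.norm(d),'yaw',np.degrees(np.arctan2(d[1],d[0]))-90)
for n,p in [('bTL',(484,212)),('bTR',(577,218)),('bBL',(478,305)),('bBR',(577,304))]: print(n,P(*p,.058))
print('dial disc',P(502,264,.065),P(578,262,.065),P(540,228,.065),P(540,301,.065))
a,b=P(521,247,.102),P(561,287,.102);print('bar',a,b,np.linalg.norm(a-b),np.degrees(np.arctan2(*(b-a)[1::-1])),(a+b)/2)
m[2]=.159-.019
```

```text
bow [0.4974 0.3125 0.164 ] [0.4913 0.2721 0.164 ] [0.49435 0.2923  0.164  ] 0.040857924567946416 yaw -8.586237725751985
bTL [0.5712 0.3247 0.058 ]
bTR [0.653 0.309 0.058]
bBL [0.5557 0.2459 0.058 ]
bBR [0.6465 0.2318 0.058 ]
dial disc [0.5795 0.28   0.065 ] [0.6476 0.2718 0.065 ] [0.616  0.3057 0.065 ] [0.6096 0.2426 0.065 ]
bar [0.5887 0.2987 0.102 ] [0.6179 0.2627 0.102 ] 0.04635342490043214 -50.95410743116505 [0.6033 0.2807 0.102 ]
```

```bash
python3 -c "
from h import *
print(row([.495,.292,.139],pose(-9)))"
```

```text
[0.004, -0.015, -0.077, 0.052, -0.102, 4.717]
```

Call:
send_rows(commands=[[0,0,-0.08,0.05,-0.1,1.5,1],[0,0,-0.08,0.05,-0.1,2.5,1],[0,0,-0.08,0.05,-0.1,3.5,1],[0,0,-0.08,0.05,-0.1,4.3,1],[0,0,-0.08,0.05,-0.1,4.72,1],[0,0,-0.08,0.05,-0.1,4.72,1],[0,0,-0.08,0.05,-0.1,4.72,0],[0,0,-0.08,0.05,-0.1,4.72,0],[0,0,-0.08,0.05,-0.1,4.72,0],[0,0,-0.08,0.05,-0.1,4.72,0],[0,0,-0.08,0.05,-0.1,4.72,0],[0,0,-0.08,0.05,-0.1,4.72,0],[0,0,-0.08,0.05,-0.1,4.72,0],[0,0,-0.08,0.05,-0.1,4.72,0],[0,0,-0.08,0.05,-0.1,4.72,0]])

```text
time_s: 2.57
position: [0.4956, 0.2916, 0.1392]
tcp_rot: [[0.158, 0.987, 0.001], [0.987, -0.158, 0.001], [0.002, 0.001, -1.0]]
force: [0.2, 0.2, -0.4]
opening: 0.402
grasp_force: 0.0
```

Call:
send_rows(commands=[[0,0,0,0,0,0,0],[0,0,0,0,0,0,0],[0,0,0,0,0,0,0],[0,0,0,0,0,0,0],[0,0,0,0,0,0,0],[0,0,0,0,0,0,0]])

```text
time_s: 3.07
position: [0.4956, 0.2916, 0.1391]
tcp_rot: [[0.158, 0.987, 0.001], [0.987, -0.158, 0.001], [0.002, 0.001, -1.0]]
force: [0.6, 0.0, 0.1]
opening: 0.163
grasp_force: 29.9
```

Call:
send_rows(commands=[[0,0,0,0,0,-0.2,0],[0,0,0,0,0,-0.5,0],[0,0,0,0,0,-0.9,0],[0,0,0,0,0,-1.3,0],[0,0,0,0,0,-1.7,0],[0,0,0,0,0,-2.1,0],[0,0,0,0,0,-2.5,0],[0,0,0,0,0,-2.9,0],[0,0,0,0,0,-3.3,0],[0,0,0,0,0,-3.7,0],[0,0,0,0,0,-3.9,0],[0,0,0,0,0,-3.9,0]])

```text
time_s: 4.07
position: [0.4959, 0.2916, 0.2575]
tcp_rot: [[0.158, 0.987, 0.003], [0.987, -0.158, 0.002], [0.003, 0.003, -1.0]]
force: [0.3, 0.2, -7.5]
opening: 0.159
grasp_force: 29.8
```

```bash
python3 -c "
from h import *
s=read_state();print(s['position'],s['force'],s['moment'])
# pot bottom z now = tcp z-(.139-.014)
print(row([.508,-.010,s['position'][2]],pose(-84.6)), row([.508,-.010,.004+.125+.002],pose(-84.6)))"
```

```text
[0.4958707  0.29161406 0.25751124] [ 0.27075926  0.19354808 -7.47707133] [-0.08022149  0.00368903 -0.02704028]
[0.007, -0.048, 15.101, -9.864, 1.988, -0.021] [0.007, -0.048, 15.101, -9.875, 1.976, 4.196]
```

Call:
send_rows(commands=[[0,-0.01,0.5,-0.3,0.1,0,0],[0,-0.02,1.3,-0.9,0.2,0,0],[0,-0.02,2.2,-1.5,0.3,0,0],[0,-0.03,3.2,-2.1,0.4,0,0],[0,-0.04,4.2,-2.8,0.6,0,0],[0,-0.04,5.2,-3.5,0.7,0,0],[0,-0.05,6.3,-4.2,0.8,0,0],[0,-0.05,7.4,-4.9,1.0,0,0],[0,-0.05,8.5,-5.6,1.1,0,0],[0,-0.05,9.6,-6.3,1.3,0,0],[0,-0.05,10.7,-7.0,1.4,0,0],[0,-0.05,11.8,-7.7,1.5,0,0],[0,-0.05,12.8,-8.4,1.7,0,0],[0,-0.05,13.7,-9.0,1.8,0,0],[0,-0.05,14.5,-9.5,1.9,0,0],[0,-0.05,15.1,-9.86,1.99,0,0],[0,-0.05,15.1,-9.86,1.99,0,0],[0,-0.05,15.1,-9.86,1.99,0,0],[0,-0.05,15.1,-9.86,1.99,0,0]])

```text
time_s: 5.65
position: [0.5069, -0.0091, 0.2551]
tcp_rot: [[0.995, 0.095, -0.004], [0.095, -0.995, 0.0], [-0.004, -0.001, -1.0]]
force: [-0.1, -0.6, -6.5]
opening: 0.161
grasp_force: 29.9
```

```bash
python3 -c "
from h import *
s=read_state();print(s['joint_positions'])
print(row([.508,-.010,.004+.125],pose(-84.6)))"
```

```text
[-1.36568843e+01  1.88568802e+01  9.63467538e+01 -3.93132789e-02
  6.50045326e+01  7.08994802e+01]
[-0.007, 0.042, 0.012, 0.048, 0.035, 4.205]
```

Call:
send_rows(commands=[[0,0.04,0,0.05,0.03,0.4,0],[0,0.04,0,0.05,0.03,0.9,0],[0,0.04,0,0.05,0.03,1.5,0],[0,0.04,0,0.05,0.03,2.1,0],[0,0.04,0,0.05,0.03,2.7,0],[0,0.04,0,0.05,0.03,3.2,0],[0,0.04,0,0.05,0.03,3.6,0],[0,0.04,0,0.05,0.03,3.8,0],[0,0.04,0,0.05,0.03,3.95,0],[0,0.04,0,0.05,0.03,4.0,0],[0,0.04,0,0.05,0.03,4.05,0],[0,0.04,0,0.05,0.03,4.05,0]])

```text
time_s: 6.65
position: [0.5095, -0.0109, 0.1346]
tcp_rot: [[0.996, 0.095, 0.003], [0.095, -0.996, -0.001], [0.003, 0.001, -1.0]]
force: [0.4, -0.1, -6.9]
opening: 0.158
grasp_force: 29.9
```

Call:
send_rows(commands=[[0,0,0,0,0,0.05,0],[0,0,0,0,0,0.1,0],[0,0,0,0,0,0.14,0],[0,0,0,0,0,0.14,0]])

```text
time_s: 6.98
position: [0.5089, -0.011, 0.13]
tcp_rot: [[0.996, 0.094, 0.001], [0.094, -0.996, -0.001], [0.001, 0.001, -1.0]]
force: [-0.5, -0.3, -7.1]
opening: 0.164
grasp_force: 29.9
```

Call:
send_rows(commands=[[0,0,0,0,0,0.03,0],[0,0,0,0,0,0.06,0],[0,0,0,0,0,0.09,0],[0,0,0,0,0,0.09,0]])

```text
time_s: 7.32
position: [0.51, -0.0114, 0.1291]
tcp_rot: [[0.996, 0.094, 0.004], [0.094, -0.996, -0.002], [0.004, 0.002, -1.0]]
force: [-2.0, -0.0, 6.4]
opening: 0.162
grasp_force: 30.0
```

Call:
send_rows(commands=[[0,0,0,0,0,0,0.8],[0,0,0,0,0,0,0.8],[0,0,0,0,0,0,0.8],[0,0,0,0,0,0,0.8],[0,0,0,0,0,0,0.8],[0,0,0,0,0,0,0.8],[0,0,0,0,0,0,0.8],[0,0,0,0,0,-0.5,0.8],[0,0,0,0,0,-1.0,0.8],[0,0,0,0,0,-2.0,0.8],[0,0,0,0,0,-3.0,0.8],[0,0,0,0,0,-4.0,0.8],[0,0,0,0,0,-4.0,0.8]])

```text
time_s: 8.4
position: [0.5126, -0.0116, 0.2529]
tcp_rot: [[0.995, 0.094, 0.013], [0.094, -0.996, -0.004], [0.013, 0.005, -1.0]]
force: [0.9, -0.8, 0.6]
opening: 0.799
grasp_force: 0.0
```

```bash
python3 -c "
from h import *
c=wrist('w2')
print(row([.505,.12,.25],pose(5.4,37,-84.6)),c['state']['joint_positions'])"
```

```text
[-5.685, -5.841, -17.354, 0.209, -4.378, -0.001] [-1.37855480e+01  1.90546546e+01  9.64501906e+01 -2.95057296e-02
  6.36923848e+01  7.08103180e+01]
```

View pics/w2.png

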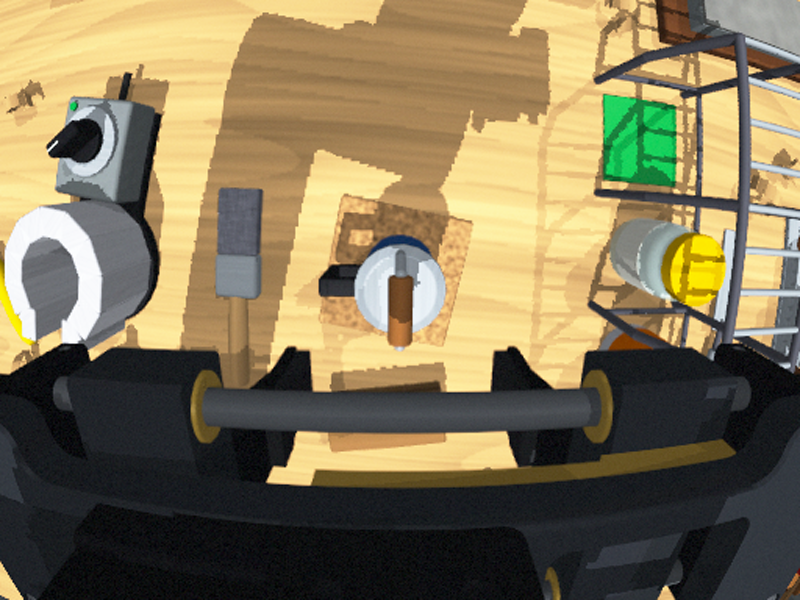

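The pot stands upright on the mat with its handle to image left (338,280) and its lid centred at (400,290). The liner corners are (603,95), (676,103), (674,187) and (602,180).

Run:
```python
from h import *
c=pickle.load(open('pics/w2.pkl','rb'));k=.64
P=lambda x,y,z:wonz(c,x*k-.2,y*k-.2,z).round(4)
print('lid',P(354,290,.099),P(446,290,.099),P(400,335,.099))
a,b=P(399,277,.156),P(400,347,.156);print('bow',a,b,(a+b)/2,np.linalg.norm(a-b))
print('handle',P(322,266,.088),P(322,294,.088),P(354,265,.088),P(354,296,.088))
L=np.array([P(*q,.003) for q in [(603,95),(676,103),(674,187),(602,180)]]);print('liner',L,L.mean(0))
for n,q,z in [('fr up left leg far foot',(597,80),0),('leg2',(597,191),0),('leg3',(590,304),0)]: print(n,P(*q,z))
h=np.array([.1,-.1,0])
# pixel angle of handle at image, yaw of tool x/y
print(np.degrees(np.arctan2(*np.array(c['state']['tcp_rot'])[:2,1][::-1])))
```

```text
lid [0.5055 0.0208 0.099 ] [ 0.5116 -0.0435  0.099 ] [ 0.4755 -0.0144  0.099 ]
bow [ 0.5289 -0.0087  0.156 ] [ 0.4869 -0.0132  0.156 ] [ 0.5079  -0.01095  0.156  ] 0.04224038352098621
handle [0.5186 0.0461 0.088 ] [0.4978 0.045  0.088 ] [0.5213 0.023  0.088 ] [0.4985 0.0213 0.088 ]
liner [[ 0.6927 -0.1851  0.003 ]
 [ 0.7049 -0.2686  0.003 ]
 [ 0.6189 -0.2751  0.003 ]
 [ 0.6109 -0.1921  0.003 ]] [ 0.65685  -0.230225  0.003   ]
fr up left leg far foot [ 0.7072 -0.1791  0.    ]
leg2 [ 0.5998 -0.1896  0.    ]
leg3 [ 0.4903 -0.2006  0.    ]
-84.58486484395581
```

```bash
cat >> h.py <<'E'
RX=np.array([np.cos(np.radians(-84.6)),np.sin(np.radians(-84.6)),0])
RH=pose(5.4,37,-84.6)
def hand(pot,zg=.054,back=0):
    "TCP for handle grasp with pot centre underside at pot"
    return np.array(pot)-.056*RX+[0,0,zg]+RH[:,2]*(.019-back)
E
python3 -c "
from h import *
pot=[.508,-.011,.004]
for b in(.16,0):print(hand(pot,back=b),row(hand(pot,back=b),RH))"
```

```text
[0.49474429 0.12923079 0.17060761] [-5.685, -5.841, -17.354, -0.126, -4.726, 2.641]
[0.50380601 0.03336773 0.04282593] [-5.685, -5.841, -17.354, -0.165, -1.532, 6.912]
```

Call:
send_rows(commands=[[-5.69,-5.84,-17.35,-0.13,-4.73,0,0.8],[-5.69,-5.84,-17.35,-0.13,-4.73,0,0.8],[-5.69,-5.84,-17.35,-0.13,-4.73,0,0.8],[-5.69,-5.84,-17.35,-0.13,-4.73,0,0.8],[-5.69,-5.84,-17.35,-0.13,-4.73,0,0.8],[-5.69,-5.84,-17.35,-0.13,-4.73,0,0.8],[-5.69,-5.84,-17.35,-0.13,-4.73,0,0.8],[-5.69,-5.84,-17.35,-0.13,-4.73,0,0.8],[-5.69,-5.84,-17.35,-0.13,-4.73,0,0.8],[-5.69,-5.84,-17.35,-0.13,-4.73,0,0.8],[-5.69,-5.84,-17.35,-0.13,-4.73,0,0.8],[-5.69,-5.84,-17.35,-0.13,-4.73,0,0.8],[-5.69,-5.84,-17.35,-0.13,-4.73,0,0.8],[-5.69,-5.84,-17.35,-0.13,-4.73,0,0.8],[-5.69,-5.84,-17.35,-0.13,-4.73,0,0.8],[-5.69,-5.84,-17.35,-0.13,-4.73,0,0.8],[-5.69,-5.84,-17.35,-0.13,-4.73,0,0.8]])

```text
time_s: 9.87
position: [0.4916, 0.1298, 0.2466]
tcp_rot: [[-0.079, 0.996, 0.05], [0.796, 0.093, -0.598], [-0.6, -0.008, -0.8]]
force: [-0.3, 0.4, 0.0]
opening: 0.804
grasp_force: 0.0
```

```bash
python3 -c "
from h import *
pot=[.508,-.011,.004]
print(read_state()['joint_positions'])
for b in(.1,0):print(hand(pot,back=b),row(hand(pot,back=b),RH))"
```

```text
[ 22.02081466  28.61975668  92.34288996 -36.36914799  74.99697994
  31.31750694]
[0.49814243 0.09328215 0.12268948] [-0.079, -0.029, 0.039, 1.49, 0.136, 4.044]
[0.50380601 0.03336773 0.04282593] [-0.079, -0.029, 0.039, 1.481, 0.159, 7.377]
```

Call:
send_rows(commands=[[-0.08,-0.03,0.04,0.7,0.07,1.3,0.55],[-0.08,-0.03,0.04,1.2,0.13,2.4,0.55],[-0.08,-0.03,0.04,1.48,0.14,3.4,0.55],[-0.08,-0.03,0.04,1.48,0.14,4.2,0.55],[-0.08,-0.03,0.04,1.48,0.14,4.8,0.55],[-0.08,-0.03,0.04,1.48,0.15,5.4,0.55],[-0.08,-0.03,0.04,1.48,0.15,6.0,0.55],[-0.08,-0.03,0.04,1.48,0.16,6.5,0.55],[-0.08,-0.03,0.04,1.48,0.16,7.0,0.55],[-0.08,-0.03,0.04,1.48,0.16,7.3,0.55],[-0.08,-0.03,0.04,1.48,0.16,7.38,0.55],[-0.08,-0.03,0.04,1.48,0.16,7.38,0.55]])

```text
time_s: 10.87
position: [0.5041, 0.0328, 0.043]
tcp_rot: [[-0.075, 0.996, 0.057], [0.795, 0.094, -0.599], [-0.602, 0.0, -0.798]]
force: [-0.1, 0.4, 0.3]
opening: 0.55
grasp_force: 0.0
```

```bash
python3 -c "
from h import *
c=wrist('w3')
cv2.imwrite('pics/w3.png',cv2.resize(c['image'][60:384,80:432],(800,600)))"
```

```text
(no output)
```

View pics/w3.png

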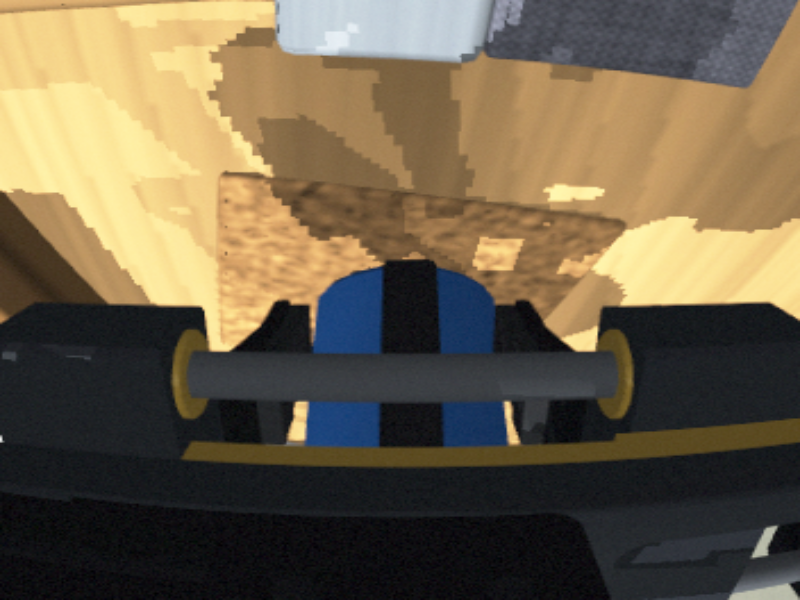

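The handle bar (411,350) sits centred between the fingers (300 and 515), so I close.

Call:
send_rows(commands=[[0,0,0,0,0,0,0],[0,0,0,0,0,0,0],[0,0,0,0,0,0,0],[0,0,0,0,0,0,0],[0,0,0,0,0,0,0],[0,0,0,0,0,0,0],[0,0,0,0,0,0,0],[0,0,0,0,0,0,0],[0,0,0,0,0,0,0]])

```text
time_s: 11.67
position: [0.5045, 0.0337, 0.0435]
tcp_rot: [[-0.076, 0.995, 0.059], [0.795, 0.096, -0.599], [-0.602, 0.001, -0.799]]
force: [-0.3, 1.9, 2.3]
opening: 0.158
grasp_force: 30.0
```

```bash
python3 -c "
from h import *
s=read_state();print(s['moment'])
p=np.array(s['position']);print(row(p+[0,0,.03],RH))"
```

```text
[ 0.42115079 -0.01393256  0.11072375]
[0.025, 0.001, 0.005, -0.602, 0.001, -0.799]
```

Call:
send_rows(commands=[[0,0,0,-0.03,0,-0.04,0],[0,0,0,-0.06,0,-0.08,0],[0,0,0,-0.09,0,-0.12,0],[0,0,0,-0.12,0,-0.16,0],[0,0,0,-0.12,0,-0.16,0],[0,0,0,-0.12,0,-0.16,0],[0,0,0,-0.12,0,-0.16,0]])

```text
time_s: 12.25
position: [0.5036, 0.0334, 0.0491]
tcp_rot: [[-0.076, 0.996, 0.057], [0.795, 0.095, -0.599], [-0.602, -0.0, -0.799]]
force: [-0.5, -0.4, -6.4]
opening: 0.156
grasp_force: 30.0
```

```bash
python3 -c "
from h import *
s=read_state();print(s['moment'],s['qvel'])
c=optics.capture('scene');pickle.dump(c,open('pics/s4.pkl','wb'))
t=optics.capture('top')
u=proj(c,[[.508,-.011,.08]])[0].astype(int);A=cv2.resize(c['image'][u[1]-45:u[1]+45,u[0]-45:u[0]+45],(400,400),interpolation=cv2.INTER_CUBIC)
w=wrist('w4');B=cv2.resize(w['image'][60:384,80:432],(400,400))
cv2.imwrite('pics/s4.png',np.hstack([A,B]))"
```

```text
[ 1.04922853  0.24177215 -0.03349751] [ 0.05143752 -0.06459095  0.06679418 -0.1207864  -0.07502195  0.11233518]
```

View pics/s4.png

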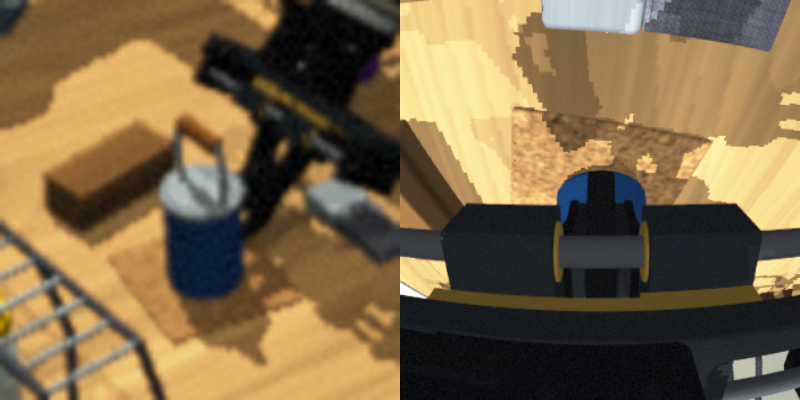

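```bash
python3 -c "
from h import *
c=pickle.load(open('pics/s4.pkl','rb'))
u=proj(c,[[.508,-.011,.08]])[0].astype(int)
for z in(.01,.105,.155):print((proj(c,[[.508,-.011,z]])-u+45)*400/90)
# blue can edges: blue-mask principal axis
I=c['image'].astype(int);M=((I[...,0]>1.5*I[...,2])&(I[...,0]>1.2*I[...,1])&(I[...,0]>30)).astype(np.uint8);M[:u[1]-45]=0;M[u[1]+45:]=0;M[:,:u[0]-45]=0;M[:,u[0]+45:]=0
ys,xs=np.nonzero(M);print(len(xs))
for y in range(ys.min(),ys.max()+1,2):
  x=xs[ys==y];print((y-u[1]+45)*4.44,(x.mean()-u[0]+45)*4.44,len(x))
s=read_state()
for P in ([.508,-.011,.010],[.6432,-.0645,.010],[.659,-.2315,.009],[.659,-.2315,.003]):
  print(row(hand(P,zg=.052),RH))
"
```

```text
[[201.4741299  271.99410473]]
[[203.50842939 177.49375836]]
[[204.64110839 124.87684607]]
261
213.12 230.88000000000002 1
222.00000000000003 202.02 16
230.88000000000002 204.24 17
239.76000000000002 202.02 16
248.64000000000001 202.02 16
257.52000000000004 202.02 16
266.40000000000003 204.24 15
275.28000000000003 204.24 15
284.16 204.24 13
293.04 202.02 6
[0.006, 0.002, 0.006, 0.046, 0.001, 0.064]
[0.006, 0.002, 0.006, -1.713, 4.318, 1.39]
[0.006, 0.002, 0.006, -6.158, 4.315, 4.783]
[0.006, 0.002, 0.006, -6.038, 4.315, 4.942]
```

```bash
python3 -c "
from h import *
L=np.array([.659,-.2315,0])
for P in (L-.12*RX+[0,0,.012],L+[0,0,.012]):
  print(P,hand(P,zg=.0547),row(hand(P,zg=.0547),RH))
"
```

```text
[ 0.647707   -0.11203256  0.012     ] [ 0.64351302 -0.06766483  0.05152593] [0.006, 0.002, 0.006, -3.078, 4.318, 2.223]
[ 0.659  -0.2315  0.012 ] [ 0.65480601 -0.18713227  0.05152593] [0.006, 0.002, 0.006, -6.272, 4.315, 4.631]
```

Call:
send_rows(commands=[[0,0,0,-0.15,0.1,0,0],[0,0,0,-0.4,0.4,0.2,0],[0,0,0,-0.7,0.8,0.4,0],[0,0,0,-1.0,1.3,0.65,0],[0,0,0,-1.35,1.8,0.92,0],[0,0,0,-1.7,2.3,1.18,0],[0,0,0,-2.05,2.8,1.45,0],[0,0,0,-2.4,3.3,1.7,0],[0,0,0,-2.68,3.7,1.92,0],[0,0,0,-2.9,4.05,2.08,0],[0,0,0,-3.03,4.25,2.18,0],[0,0,0,-3.08,4.32,2.22,0],[0,0,0,-3.08,4.32,2.22,0],[0,0,0,-3.08,4.32,2.22,0]])

```text
time_s: 13.57
position: [0.6437, -0.0678, 0.0519]
tcp_rot: [[-0.076, 0.995, 0.058], [0.794, 0.096, -0.6], [-0.602, 0.0, -0.798]]
force: [0.2, -1.7, -5.0]
opening: 0.157
grasp_force: 29.9
```

```bash
python3 -c "
from h import *
L=np.array([.659,-.2315,0])
for P in (L-.09*RX+[0,0,.012],L+[0,0,.012],L+[0,0,.003]):
  print(row(hand(P,zg=.0547),RH))
c=optics.capture('scene');pickle.dump(c,open('pics/s5.pkl','wb'));w=wrist('w5')
A=cv2.resize(c['image'][190:310,165:285],(400,400),interpolation=cv2.INTER_CUBIC);B=cv2.resize(w['image'],(400,400))
cv2.imwrite('pics/s5.png',np.hstack([A,B]))
"
```

```text
[0.011, 0.009, 0.013, -0.786, -0.007, 0.61]
[0.011, 0.009, 0.013, -3.181, -0.011, 2.417]
[0.011, 0.009, 0.013, -3.0, -0.011, 2.657]
```

View pics/s5.png

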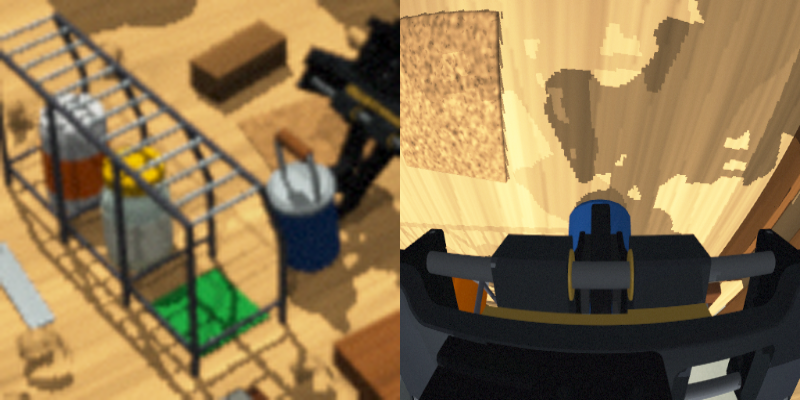

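```bash
python3 -c "
from h import *
s=read_state();print(s['force'],s['moment'])
P=np.array([.6477,-.112,.012])
c=optics.capture('scene')
for n in ('s4','s5'):
  c=pickle.load(open(f'pics/{n}.pkl','rb'))
  P=np.array([.508,-.011,.0096]) if n=='s4' else np.array([.6477,-.112,.012])
  I=c['image'].astype(int);u=proj(c,P+[0,0,.05])[0].astype(int)
  M=((I[...,0]>1.3*I[...,2])&(I[...,0]>1.15*I[...,1])&(I[...,0]>30)).astype(np.uint8);N=np.zeros_like(M);N[u[1]-24:u[1]+24,u[0]-14:u[0]+14]=M[u[1]-24:u[1]+24,u[0]-14:u[0]+14]
  ys,xs=np.nonzero(N);Y=np.unique(ys)[3:-5]
  C=np.array([xs[ys==y].mean() for y in Y]);f=np.polyfit(Y,C,1)
  a,b=proj(c,[P,P+[0,0,.095]]);pr=(a-b)[0]/(a-b)[1]
  print(n,'slope deg meas',np.degrees(np.arctan(f[0])),'expected',np.degrees(np.arctan(pr)),len(xs))
  for ang in (5,10):
    d=np.sin(np.radians(ang))*RX+np.cos(np.radians(ang))*np.array([0,0,1]);b=proj(c,P+.095*d)[0];print(ang,np.degrees(np.arctan((a-b)[0]/(a-b)[1])))
"
```

```text
[ 0.28122142 -1.81341498 -4.35582066] [0.76094638 0.02893638 0.04547   ]
s4 slope deg meas -1.0015724356556277 expected -1.2332100356381894 271
5 3.93436164708117
10 9.632530285709628
s5 slope deg meas 6.878319145688276 expected -1.170962683872298 269
5 4.370250784975122
10 10.569068795424533
```

The pot is level across but has slipped about 7° nose-down in the pinch. I set it down flat on the bench here and regrip at the upper handle corner, where the arm gives the pads more area. After that I carry it low.

```bash
python3 -c "
from h import *
p=np.array(read_state()['position']);print(p)
q=p.copy();q[2]=.0393;print(row(q,RH))
print(row(q+[0,0,.016]+.002*RX,RH))
"
```

```text
[ 0.64350529 -0.06725626  0.05193336]
[0.013, 0.007, 0.019, 0.254, 0.0, 0.336]
[0.013, 0.007, 0.019, -0.121, -0.0, -0.049]
```

Call:
send_rows(commands=[[0,0,0,0.06,0,0.08,0],[0,0,0,0.12,0,0.16,0],[0,0,0,0.18,0,0.24,0],[0,0,0,0.22,0,0.29,0],[0,0,0,0.25,0,0.33,0],[0,0,0,0.26,0,0.34,0],[0,0,0,0.26,0,0.34,0]])

```text
time_s: 14.3
position: [0.6447, -0.0663, 0.0406]
tcp_rot: [[-0.076, 0.995, 0.061], [0.794, 0.097, -0.6], [-0.603, 0.002, -0.798]]
force: [-0.5, 5.0, 4.0]
opening: 0.156
grasp_force: 30.0
```

Now I open, shift up to the corner, and close again.

Call:
send_rows(commands=[[0,0,0,0,0,0,0.35],[0,0,0,0,0,0,0.35],[0,0,0,0,0,0,0.35],[0,0,0,0,0,0,0.35],[0,0,0,-0.1,0,-0.1,0.35],[0,0,0,-0.2,0,-0.25,0.35],[0,0,0,-0.3,0,-0.38,0.35],[0,0,0,-0.36,0,-0.38,0.35],[0,0,0,-0.36,0,-0.38,0.35],[0,0,0,-0.36,0,-0.38,0.35]])

```text
time_s: 15.13
position: [0.6442, -0.0694, 0.055]
tcp_rot: [[-0.075, 0.995, 0.058], [0.795, 0.095, -0.599], [-0.602, 0.001, -0.798]]
force: [-0.7, 0.9, -0.4]
opening: 0.347
grasp_force: 0.0
```

```bash
python3 -c "
from h import *
s=read_state();print(s['position'])
for k in range(1):
  c=optics.capture('scene');pickle.dump(c,open('pics/s6.pkl','wb'));w=wrist('w6')
  t=optics.capture('top');pickle.dump(t,open('pics/t6.pkl','wb'))
A=cv2.resize(c['image'][190:310,165:285],(400,400),interpolation=cv2.INTER_CUBIC);B=cv2.resize(w['image'][120:340,180:332],(400,400))
cv2.imwrite('pics/s6.png',np.hstack([A,B]))
"
```

```text
[ 0.64422398 -0.06935255  0.05499811]
```

View pics/s6.png

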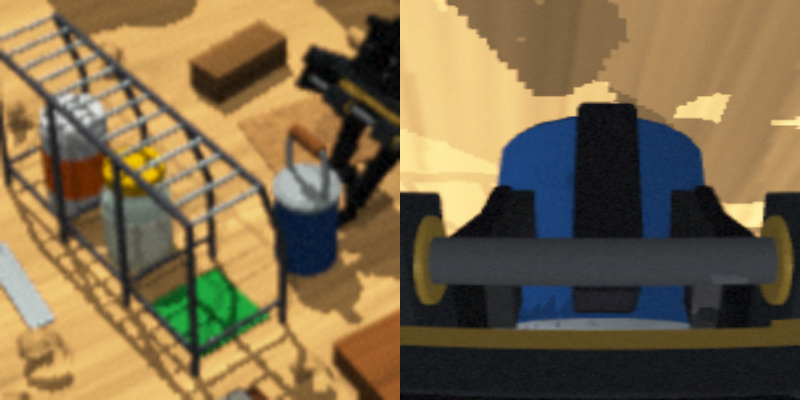

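The pot is upright again on the bench (lid at crop (308,187)), with its handle centred between the fingers.

```bash
python3 -c "
from h import *
c=pickle.load(open('pics/s6.pkl','rb'));t=pickle.load(open('pics/t6.pkl','rb'))
print(onz(c,257.0,245.7,.095))
s=pickle.load(open('pics/s5.pkl','rb'))
c4=pickle.load(open('pics/s4.pkl','rb'))
u=proj(c4,[[.508,-.011,.08]])[0].astype(int)
print('s4 lid check',onz(c4,u[0]-45+203/4.444,u[1]-45+187/4.444,.1046))
w=pickle.load(open('pics/w6.pkl','rb'));k=152/400
P=lambda x,y,z:wonz(w,180+(x-400)*k,120+y*220/400,z)
# can side at top view: bar top edge near camera = (580..633,103) is bar bottom? arm outer
for z in(.02,.084):print(z,P(607,103,z),P(607,312,z))
"
```

```text
[ 0.65296796 -0.11339376  0.095     ]
s4 lid check [ 0.51740988 -0.0179136   0.1046    ]
0.02 [ 0.64179779 -0.05231363  0.02      ] [ 0.66326969 -0.2644584   0.02      ]
0.084 [0.6341723  0.02059122 0.084     ] [ 0.64427965 -0.07927053  0.084     ]
```

Call:
send_rows(commands=[[0,0,0,0,0,0,0],[0,0,0,0,0,0,0],[0,0,0,0,0,0,0],[0,0,0,0,0,0,0],[0,0,0,0,0,0,0],[0,0,0,0,0,0,0],[0,0,0,0,0,0,0]])

```text
time_s: 15.87
position: [0.6442, -0.0691, 0.0545]
tcp_rot: [[-0.076, 0.995, 0.058], [0.795, 0.095, -0.599], [-0.602, 0.001, -0.799]]
force: [0.3, 0.4, -1.0]
opening: 0.157
grasp_force: 30.0
```

```bash
python3 -c "
from h import *
p=np.array(read_state()['position']);print(p)
D=np.array([.0115,-.1205,0])
for q in (p+[0,0,.006],p+D/3+[0,0,.006],p+D+[0,0,.008],p+D+[0,0,.003]):print(row(q,RH))
"
```

```text
[ 0.64416928 -0.0691205   0.05452562]
[0.016, 0.001, 0.006, -0.12, 0.0, -0.16]
[0.016, 0.001, 0.006, -1.194, -0.0, 0.65]
[0.016, 0.001, 0.006, -3.383, -0.001, 2.215]
[0.016, 0.001, 0.006, -3.282, -0.001, 2.349]
```

Call:
send_rows(commands=[[0,0,0,-0.06,0,-0.08,0],[0,0,0,-0.12,0,-0.16,0],[0,0,0,-0.22,0,-0.14,0],[0,0,0,-0.54,0,0.1,0],[0,0,0,-0.97,0,0.43,0],[0,0,0,-1.4,0,0.75,0],[0,0,0,-1.82,0,1.07,0],[0,0,0,-2.2,0,1.36,0],[0,0,0,-2.3,0,1.43,0]])

```text
time_s: 16.62
position: [0.6548, -0.1471, 0.0709]
tcp_rot: [[-0.07, 0.995, 0.066], [0.793, 0.096, -0.602], [-0.605, 0.01, -0.796]]
force: [-9.8, 33.8, 43.3]
opening: 0.156
grasp_force: 52.5
```

```bash
python3 -c "
from h import *
c=optics.capture('scene');pickle.dump(c,open('pics/s7.pkl','wb'));w=wrist('w7')
t=optics.capture('top');pickle.dump(t,open('pics/t7.pkl','wb'))
s=read_state();print(s['position'],s['force'],s['moment'])
A=cv2.resize(c['image'][210:300,200:290],(400,400),interpolation=cv2.INTER_CUBIC);B=cv2.resize(w['image'][100:384],(400,222));C=cv2.resize(t['image'][90:160,260:360],(400,378-0)[:2])
cv2.imwrite('pics/s7.png',np.hstack([A,np.vstack([B,C])[:600][:,:] if 0 else cv2.resize(np.vstack([B,C]),(400,400))]))
"
```

```text
[ 0.65444903 -0.14680162  0.07080661] [-7.86335723 26.40404959 33.91961054] [ 0.6541377   1.3962571  -0.90983318]
```

View pics/s7.png

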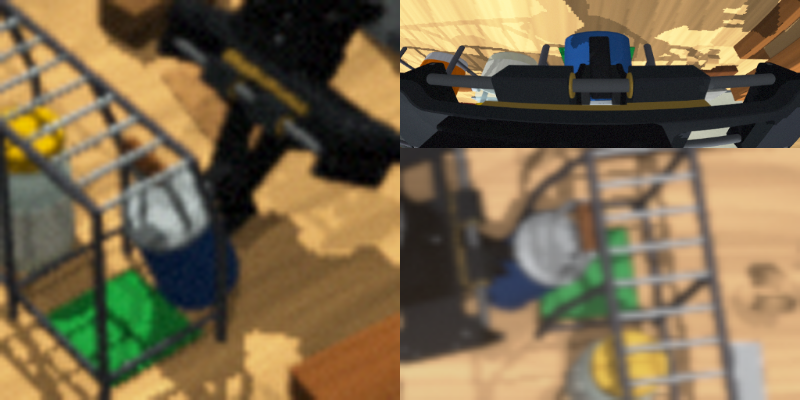

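The last picture shows the pot leaning forward about 30°, with its leading bottom edge caught at the liner's front edge. It is still held, so I reverse the path gently to stand it flat again.

Call:
send_rows(commands=[[0,0,0,0.15,0,-0.11,0],[0,0,0,0.35,0,-0.26,0],[0,0,0,0.55,0,-0.41,0],[0,0,0,0.8,0,-0.6,0],[0,0,0,1.1,0,-0.8,0],[0,0,0,1.4,0,-0.95,0],[0,0,0,1.7,0,-1.1,0],[0,0,0,1.95,0,-1.26,0],[0,0,0,2.15,0,-1.35,0],[0,0,0,2.3,0,-1.43,0],[0,0,0,2.3,0,-1.43,0],[0,0,0,2.3,0,-1.43,0]])

```text
time_s: 17.77
position: [0.6442, -0.068, 0.0546]
tcp_rot: [[-0.076, 0.995, 0.059], [0.796, 0.096, -0.598], [-0.601, 0.001, -0.799]]
force: [-1.5, 2.6, 3.8]
opening: 0.154
grasp_force: 30.0
```

```bash
cat >> h.py <<'E'
def tilt(name,P,save=True):
    "slope of blue can in scene image vs upright expected; forward tilt in deg approx"
    c=optics.capture('scene');pickle.dump(c,open(f'pics/{name}.pkl','wb'))
    P=np.array(P);I=c['image'].astype(int)
    M=((I[...,0]>1.3*I[...,2])&(I[...,0]>1.15*I[...,1])&(I[...,0]>30)).astype(np.uint8)
    q=proj(c,[P,P+[0,0,.095]]);u=q.mean(0).astype(int);N=np.zeros_like(M);N[u[1]-26:u[1]+26,u[0]-22:u[0]+22]=M[u[1]-26:u[1]+26,u[0]-22:u[0]+22]
    n,l,st,ce=cv2.connectedComponentsWithStats(N);i=1+st[1:,4].argmax();ys,xs=np.nonzero(l==i);Y=np.unique(ys)
    mid=[(y,xs[ys==y].min(),xs[ys==y].max()) for y in Y]
    print('expect base,lid px',q.round(1).tolist());print([tuple(map(int,m)) for m in mid[::2]])
E
python3 -c "
from h import *
s=read_state();print(s['position'],s['force'],s['moment'])
tilt('s8',[.6475,-.111,0])"
```

```text
[ 0.6441891  -0.06802184  0.05459936] [-1.52727339  2.5906473   3.77344333] [ 0.18009037  0.22779735 -0.09037668]
expect base,lid px [[256.2, 266.3], [256.6, 244.4]]
[(250, 266, 266), (252, 250, 267), (254, 250, 267), (256, 248, 267), (258, 249, 267), (260, 250, 267), (262, 250, 267), (264, 251, 267), (266, 251, 266), (268, 252, 265), (270, 256, 261)]
```

```bash
python3 -c "
from h import *
c=pickle.load(open('pics/s6.pkl','rb'))
class F: capture=staticmethod(lambda n:c)
import h; h.optics=F
h.tilt('x',[.6475,-.111,0])
print(row(hand([.6475,-.111,0],zg=.050),RH))"
```

```text
expect base,lid px [[256.2, 266.3], [256.6, 244.4]]
[(251, 248, 248), (253, 247, 265), (255, 248, 265), (257, 248, 265), (259, 249, 265), (261, 250, 265), (263, 251, 265), (265, 251, 265), (267, 251, 264), (269, 251, 263), (271, 251, 260)]
[0.024, -0.012, 0.001, 0.443, -0.026, 0.498]
```

Call:
send_rows(commands=[[0,0,0,0,0,0,0.4],[0,0,0,0,0,0,0.4],[0,0,0,0,0,0,0.4],[0,0,0,0,0,0,0.4],[0,0,0,0,0,0,0.4]])

```text
time_s: 18.23
position: [0.6437, -0.0693, 0.0542]
tcp_rot: [[-0.076, 0.996, 0.057], [0.795, 0.095, -0.599], [-0.602, 0.0, -0.799]]
force: [-1.0, 2.9, -1.5]
opening: 0.378
grasp_force: 1.1
```

```bash
python3 -c "
from h import *
tilt('s9',[.6475,-.111,0])
w=wrist('w9');w6=pickle.load(open('pics/w6.pkl','rb'))
for n,q in (('6',w6),('9',w)):
  g=q['image'].astype(int);M=((g[...,0]>1.4*g[...,2])&(g[...,0]>60)).astype(int)
  ys,xs=np.nonzero(M[150:340,180:332]);print(n,q['state']['position'],[(y+150,int(xs[ys==y].min()+180),int(xs[ys==y].max()+180)) for y in range(35,110,12) if (ys==y).any()],ys.min()+150)
  for y in (175,190,205,225): 
    d=g[y,180:332].sum(1); print(y,''.join('#' if v<120 else '.' for v in d[::2]))
print(row(hand([.6475,-.111,0],zg=.050),RH))"
```

```text
expect base,lid px [[256.2, 266.3], [256.6, 244.4]]
[(249, 267, 267), (251, 250, 267), (253, 250, 267), (255, 249, 267), (257, 249, 266), (259, 249, 266), (261, 250, 266), (263, 251, 266), (265, 251, 266), (267, 251, 265), (269, 252, 262)]
6 [ 0.64404142 -0.06931466  0.05474387] [(185, 242, 271), (197, 223, 290), (209, 219, 294), (221, 218, 294), (233, 231, 282), (245, 231, 282)] 184
175 ............................................................................
190 ..................................############..............................
205 ..................................############..............................
225 ..................########.......#############......########................
9 [ 0.64378519 -0.06935166  0.05427477] [(185, 225, 281), (197, 216, 291), (209, 214, 293), (221, 213, 294), (233, 252, 285), (245, 252, 285)] 177
175 .........................###########........................................
190 ........................##############......................................
205 ........................###############.....................................
225 ................####################.................########...............
[0.006, -0.001, 0.005, 0.465, -0.008, 0.464]
```

```bash
python3 -c "
from h import *
a=pickle.load(open('pics/s6.pkl','rb'));b=pickle.load(open('pics/s9.pkl','rb'))
def m(x0,y0,x1,y1,n):
  T=a['image'][y0:y1,x0:x1];S=b['image'][y0-10:y1+10,x0-10:x1+10]
  r=cv2.matchTemplate(S,T,cv2.TM_CCOEFF_NORMED);_,v,_,l=cv2.minMaxLoc(r);print(n,round(v,3),l[0]-10,l[1]-10)
m(249,224,264,238,'bow');m(246,238,270,252,'lid');m(246,256,270,274,'base');m(246,224,270,274,'all')
P=np.array([.6475,-.111,0])
print(proj(a,[P,P+[0,0,.145]]),proj(a,[P+[0,0,.145]-.01*RX])) 
w=pickle.load(open('pics/w9.pkl','rb'));g=w['image'].astype(int).sum(2)
for y in range(160,300,4): print(y,''.join('#' if v<110 else ('+' if v>500 else '.') for v in g[y,190:320:2]))
"
```

```text
bow 0.891 0 -2
lid 0.876 1 -1
base 0.897 1 -2
all 0.918 1 -1
[[256.18723476 266.34477566]
 [256.89949524 232.17187834]] [[259.39781458 230.86238159]]
160 ++++++++++++++++.................................................
164 +++++++++++++++++................................................
168 +++++++++++++++++++...........++.................................
172 +++++++++++++++++++.###########+.................................
176 +++++++++++++++++++.###########...................++..........++.
180 +++++++++++++++++++.############...............................+.
184 ++++++++++++++++++.#############.................................
188 +++++++++++++++....##############................................
192 ++++++++++++++.....##############................................
196 +++++++++++++......###############...............................
200 ++++++++++++.......###############...............................
204 ++++++++++++.......###############...............................
208 ++++++++++++.......############..................................
212 ++++++++++++......#############.....
[... 799 characters left out ...]

260 .................................................................
264 .................................................................
268 .................................................................
272 .................................................................
276 ..#..#.........................................................##
280 .##########....##...##############.................##.....#######
284 .#########...#.##....##.#.####.###.................#......#######
288 ##########.#...##......###########.................#......#######
292 ###########....#...................................##.###########
296 ############........................................#..##########
```

```bash
python3 -c "
from h import *
w=pickle.load(open('pics/w9.pkl','rb'));w6=pickle.load(open('pics/w6.pkl','rb'))
o=wonz(w,241,171,.02);o6=wonz(w6,259,176.5,.02);print(o,o6)
# grasp: bar centre 4mm inward of outer face, recentred to x via current tool line
s=read_state();c=np.array(s['position']);r=-RX
tgt=o.copy();tgt[2]=0
bar=np.array([.6418+ (o[1]-o6[1])*-.09,o[1],0])+.004*RX
tcp=bar+[0,0,.050]+RH[:,2]*.019;print(bar,tcp,row(tcp,RH))
"
```

```text
[ 0.6303573  -0.04765192  0.02      ] [ 0.64199272 -0.05215338  0.02      ]
[ 0.6417713  -0.05163417  0.        ] [ 0.64284738 -0.06301791  0.03482593] [0.006, -0.001, 0.005, 0.562, -0.012, 0.391]
```

Call:
send_rows(commands=[[0,0,0,0,0,0,0.6],[0,0,0,0,0,0,0.6],[0,0,0,0,0,0,0.6],[0,0,0,0.2,0,0.13,0.6],[0,0,0,0.4,0,0.27,0.6],[0,0,0,0.56,0,0.39,0.6],[0,0,0,0.56,0,0.39,0.6],[0,0,0,0.56,0,0.39,0],[0,0,0,0.56,0,0.39,0],[0,0,0,0.56,0,0.39,0],[0,0,0,0.56,0,0.39,0],[0,0,0,0.56,0,0.39,0],[0,0,0,0.56,0,0.39,0],[0,0,0,0.56,0,0.39,0],[0,0,0,0.56,0,0.39,0],[0,0,0,0.56,0,0.39,0]])

```text
time_s: 19.67
position: [0.6432, -0.0629, 0.0353]
tcp_rot: [[-0.076, 0.995, 0.057], [0.795, 0.095, -0.599], [-0.602, 0.0, -0.798]]
force: [-0.8, 1.0, 1.4]
opening: 0.152
grasp_force: 30.0
```

```bash
python3 -c "
from h import *
s=read_state();print(s['force'],s['moment'])
w=wrist('w10')
a=pickle.load(open('pics/s6.pkl','rb'));b=optics.capture('scene')
def m(x0,y0,x1,y1,n):
  T=a['image'][y0:y1,x0:x1];S=b['image'][y0-10:y1+10,x0-10:x1+10]
  T=cv2.resize(T,None,fx=4,fy=4,interpolation=2);S=cv2.resize(S,None,fx=4,fy=4,interpolation=2)
  r=cv2.matchTemplate(S,T,cv2.TM_CCOEFF_NORMED);_,v,_,l=cv2.minMaxLoc(r);print(n,round(v,3),l[0]/4-10,l[1]/4-10)
m(249,224,264,238,'bow');m(246,238,270,252,'lid');m(246,256,270,274,'base')
g=w['image'].astype(int);t=g.sum(2);B=(g[...,0]>1.4*g[...,2])&(g[...,0]>50)
for y in range(130,250,4): print(y,''.join('#' if t[y,x]<110 else ('b' if B[y,x] else '.') for x in range(190,320,2)))
"
```

```text
[-0.76021625  0.95605958  1.36070139] [ 0.3591475   0.36048075 -0.22490182]
bow 0.953 1.5 -1.0
lid 0.877 1.5 -1.0
base 0.933 0.5 -1.25
130 .................................................................
134 .................................................................
138 .................................................................
142 .................................................................
146 .................................................................
150 .................................................................
154 .................................................................
158 .................................................................
162 .................................................................
166 .................................................................
170 .................................................................
174 .................................................................
178 .................................................................
182 ...................................................
[... 434 characters left out ...]

210 ...................bbbbbbbbb############bbbbbb...................
214 ................bbbbbbbbbbbb############bbbbbbbbb................
218 ...............bbbbbbbbbbbbb############bbbbbbbbbbb..............
222 .............bbbbbbbb##bbbbb############bbbbb##bbbbb.............
226 .............bbbbbbb############################bbbb#............
230 ################bbbb############################bbbb#############
234 ################bbb##############################bbb#############
238 ################bb################################bb#############
242 ##############...##################################...###########
246 #############....#################################.....##########
```

```bash
python3 -c "
from h import *
w=pickle.load(open('pics/w10.pkl','rb'));o=wonz(w,257,200.5,.02);print(o)
pot=o+.060*RX;pot[2]=0;print('pot',pot)
L=np.array([.659,-.2315,0]);D=L-pot;print(D,D@RX)
p=np.array(read_state()['position']);Q=np.array([0,0,1])
e=L-.080*RX-pot
print('drag to 80mm',row(p+e,RH))
up=row(p+[0,0,.03],RH);print(up)
"
```

```text
[ 0.63974592 -0.04441307  0.02      ]
pot [ 0.64539242 -0.10414678  0.        ]
[ 0.01360758 -0.12735322  0.        ] 0.12806860339023254
drag to 80mm [0.006, 0.005, 0.007, -1.279, 0.051, 0.965]
[0.006, 0.005, 0.007, -0.602, 0.0, -0.798]
```

Call:
send_rows(commands=[[0,0,0,-0.06,0,0.04,0],[0,0,0,-0.18,0.01,0.13,0],[0,0,0,-0.34,0.02,0.25,0],[0,0,0,-0.52,0.02,0.39,0],[0,0,0,-0.72,0.03,0.54,0],[0,0,0,-0.92,0.04,0.69,0],[0,0,0,-1.1,0.04,0.83,0],[0,0,0,-1.23,0.05,0.92,0],[0,0,0,-1.29,0.05,0.96,0],[0,0,0,-1.29,0.05,0.96,0]])

```text
time_s: 20.6
position: [0.6493, -0.1121, 0.0353]
tcp_rot: [[-0.075, 0.996, 0.057], [0.795, 0.094, -0.6], [-0.602, -0.0, -0.798]]
force: [-0.1, -1.2, -2.1]
opening: 0.157
grasp_force: 29.9
```

Call:
send_rows(commands=[[0,-0.15,0,-0.025,0,-0.035,0],[0,-0.3,0,-0.05,0,-0.07,0],[0,-0.45,0,-0.075,0,-0.1,0],[0,-0.6,0,-0.1,0,-0.13,0],[0,-0.6,0,-0.11,0,-0.14,0],[0,-0.6,0,-0.11,0,-0.14,0]])

```text
time_s: 21.1
position: [0.6493, -0.1104, 0.0405]
tcp_rot: [[-0.074, 0.995, 0.061], [0.762, 0.096, -0.64], [-0.643, -0.0, -0.766]]
force: [-0.9, 0.0, -6.0]
opening: 0.154
grasp_force: 30.0
```

```bash
cat >> h.py <<'E'
def track(P):
    "match s6 patches of the upright pot (at .6475,-.111) against now; P expected pot base"
    a=pickle.load(open('pics/s6.pkl','rb'));b=optics.capture('scene')
    for n,(x0,y0,x1,y1),h in (('bow',(249,224,264,238),.145),('lid',(246,238,270,252),.095),('base',(246,256,270,274),.0)):
        d=proj(a,[np.array(P)+[0,0,h]])[0]-proj(a,[[.6475,-.111,h]])[0];i=d.round().astype(int)
        T=a['image'][y0:y1,x0:x1];S=b['image'][y0+i[1]-10:y1+i[1]+10,x0+i[0]-10:x1+i[0]+10]
        T,S=[cv2.resize(q,None,fx=4,fy=4,interpolation=2) for q in (T,S)]
        r=cv2.matchTemplate(S,T,cv2.TM_CCOEFF_NORMED);_,v,_,l=cv2.minMaxLoc(r)
        print(n,round(v,2),'px off expected',(np.array(l)/4-10+i-d).round(2))
E
python3 -c "
from h import *
s=read_state();print(s['position'],s['force'],s['moment'])
pot=np.array([.646,-.1045,.006])+.0492*RX
track(pot)"
```

```text
[ 0.64930071 -0.11036128  0.04047935] [-0.88745881  0.01158566 -5.98667053] [ 1.18720383  0.21232291 -0.07627127]
bow 0.89 px off expected [0.04 1.72]
lid 0.68 px off expected [0.56 1.83]
base 0.91 px off expected [1.38 0.35]
```

Call:
send_rows(commands=[[0,0,0,0.05,0,0.05,0],[0,0,0,0.09,0,0.1,0],[0,0,0,0.13,0,0.153,0],[0,0,0,0.13,0,0.153,0],[0,-0.3,0,0.16,0,0.145,0],[0,-0.6,0,0.2,0,0.135,0],[0,-1.0,0,0.24,0,0.123,0],[0,-1.0,0,0.24,0,0.123,0]])

```text
time_s: 21.82
position: [0.6503, -0.1081, 0.0352]
tcp_rot: [[-0.068, 0.995, 0.07], [0.7, 0.098, -0.708], [-0.711, 0.001, -0.703]]
force: [-0.7, -2.1, 5.1]
opening: 0.15
grasp_force: 30.0
```

```bash
python3 -c "
from h import *
s=read_state();print(s['position'],s['force'],s['moment'])
g=np.array(s['position'])-.019*np.array(s['tcp_rot'])[:,2];print('grasp',g)
pot=np.array([.646,-.1045,.0])+.0492*RX
track(pot)"
```

```text
[ 0.65028238 -0.10813798  0.03520685] [-0.72062572 -2.14281147  5.05178923] [-0.43990195  0.15271239 -0.13287941]
grasp [ 0.64895549 -0.09468783  0.04856098]
bow 0.85 px off expected [ 3.8  -1.29]
lid 0.58 px off expected [ 9.81 -7.37]
base 0.9 px off expected [ 1.63 -1.24]
```

Call:
send_rows(commands=[[0,-0.1,0,0,0,0.02,0],[0,-0.1,0,-0.06,0,0.09,0],[0,-0.1,0,-0.14,0,0.17,0],[0,-0.1,0,-0.24,0,0.27,0],[0,-0.1,0,-0.34,0,0.37,0],[0,-0.1,0,-0.42,0,0.45,0],[0,-0.1,0,-0.47,0,0.49,0],[0,-0.1,0,-0.47,0,0.49,0]])

```text
time_s: 22.53
position: [0.6537, -0.1278, 0.0357]
tcp_rot: [[-0.064, 0.995, 0.074], [0.697, 0.097, -0.711], [-0.714, 0.006, -0.7]]
force: [-0.6, 6.2, 7.0]
opening: 0.152
grasp_force: 30.0
```

```bash
python3 -c "
from h import *
s=read_state();print(s['position'],s['force'],s['moment'])
g=np.array(s['position'])-.019*np.array(s['tcp_rot'])[:,2];print('grasp',g)
pot=np.array([.646,-.1045,.0])+.0692*RX
track(pot)"
```

```text
[ 0.65369184 -0.1277706   0.03567651] [-0.57501961  6.22469539  6.96859228] [0.2048686  0.06533403 0.02015554]
grasp [ 0.65229346 -0.11427046  0.04897278]
bow 0.82 px off expected [ 4.03 -1.53]
lid 0.64 px off expected [ 3.92 -0.9 ]
base 0.72 px off expected [ 1.79 -0.82]
```

Call:
send_rows(commands=[[0,0.3,0,-0.07,0,-0.02,0],[0,0.6,0,-0.14,0,-0.05,0],[0,1.0,0,-0.22,0,-0.077,0],[0,1.0,0,-0.22,0,-0.077,0],[0,1.0,0,-0.22,0,-0.077,0]])

```text
time_s: 23.0
position: [0.6528, -0.1312, 0.04]
tcp_rot: [[-0.07, 0.995, 0.065], [0.757, 0.096, -0.646], [-0.65, 0.004, -0.76]]
force: [2.1, 2.8, -0.5]
opening: 0.153
grasp_force: 30.0
```

```bash
python3 -c "
from h import *
s=read_state();R=np.array(s['tcp_rot']);print(s['position'],s['force'],s['moment'])
g=np.array(s['position'])-.019*R[:,2];print('grasp',g, 'pot',g+.056*RX)
pot=g+.056*RX;pot[2]=.004
track(pot)
print('fwd/30mm',R.T@RX,'up',R.T@[0,0,1])"
```

```text
[ 0.65281258 -0.13123573  0.04002532] [ 2.09779478  2.75758926 -0.45276372] [ 0.48940423 -0.15772104  0.32962888]
grasp [ 0.65157402 -0.11895316  0.05446847] pot [ 0.65684409 -0.17470463  0.05446847]
bow 0.76 px off expected [0.37 0.52]
lid 0.63 px off expected [1.03 0.6 ]
base 0.71 px off expected [ 0.66 -0.92]
fwd/30mm [-0.76017459 -0.00169013  0.64971666] up [-0.64971766  0.00389804 -0.76016562]
```

Call:
send_rows(commands=[[0,0.1,0,-0.04,0,-0.05,0],[0,0.2,0,-0.08,0,-0.09,0],[0,0.2,0,-0.13,-0.01,-0.05,0],[0,0.2,0,-0.22,-0.02,0.03,0],[0,0.2,0,-0.35,-0.03,0.14,0],[0,0.2,0,-0.5,-0.05,0.27,0],[0,0.2,0,-0.65,-0.06,0.4,0],[0,0.2,0,-0.77,-0.07,0.5,0],[0,0.2,0,-0.84,-0.08,0.56,0],[0,0.2,0,-0.84,-0.08,0.56,0]])

```text
time_s: 23.88
position: [0.6515, -0.1624, 0.0426]
tcp_rot: [[-0.072, 0.996, 0.059], [0.768, 0.094, -0.634], [-0.637, -0.0, -0.771]]
force: [0.0, -1.7, -4.9]
opening: 0.154
grasp_force: 30.0
```

```bash
python3 -c "
from h import *
s=read_state();R=np.array(s['tcp_rot']);print(s['position'],s['force'],s['moment'])
g=np.array(s['position'])-.019*R[:,2];print('grasp',g, 'pot',g+.056*RX)
pot=g+.056*RX;pot[2]=.005
track(pot)
L=np.array([.659,-.2315,0]);pot[2]=0
print('to go',R.T@(L-pot)/.03,(L-pot)@RX,'up',R.T@[0,0,1])"
```

```text
[ 0.65145722 -0.16244043  0.04261763] [ 0.01461773 -1.65683319 -4.88846582] [0.8345948  0.04783272 0.02659753]
grasp [ 0.65032926 -0.15039956  0.05727182] pot [ 0.65559932 -0.20615103  0.05727182]
bow 0.53 px off expected [-0.15  0.14]
lid 0.67 px off expected [ 6.29 -3.84]
base 0.59 px off expected [ 1.06 -0.95]
to go [-0.65702894  0.03373783  0.54220942] 0.025556498467165997 up [-6.36504350e-01 -3.04257861e-04 -7.71273052e-01]
```

Call:
send_rows(commands=[[0,0,0,-0.08,0,0.06,0],[0,0,0,-0.2,0.01,0.16,0],[0,0,0,-0.34,0.02,0.28,0],[0,0,0,-0.48,0.02,0.4,0],[0,0,0,-0.61,0.03,0.51,0],[0,0,0,-0.69,0.03,0.57,0],[0,0,0,-0.71,0.03,0.585,0],[0,0,0,-0.71,0.03,0.585,0],[0,-0.1,0,-0.67,0.03,0.635,0],[0,-0.1,0,-0.625,0.03,0.69,0],[0,-0.1,0,-0.615,0.03,0.7,0]])

```text
time_s: 24.85
position: [0.6559, -0.1883, 0.0396]
tcp_rot: [[-0.074, 0.995, 0.063], [0.761, 0.097, -0.642], [-0.645, 0.0, -0.764]]
force: [-1.9, 3.8, 3.1]
opening: 0.155
grasp_force: 30.0
```

```bash
python3 -c "
from h import *
s=read_state();R=np.array(s['tcp_rot']);print(s['position'],s['force'],s['moment'])
g=np.array(s['position'])-.019*R[:,2];print('grasp',g, 'pot',g+.056*RX)
w=wrist('w11');g=w['image'].astype(int);t=g.sum(2);B=(g[...,0]>1.4*g[...,2])&(g[...,0]>50);G=(g[...,1]>1.3*g[...,2])&(g[...,1]>1.3*g[...,0])
for y in range(150,250,4): print(y,''.join('#' if t[y,x]<110 else ('b' if B[y,x] else ('g' if G[y,x] else '.')) for x in range(160,350,2)))
"
```

```text
[ 0.65589297 -0.1883185   0.03956616] [-1.88812827  3.82398724  3.09174305] [ 0.18403553  0.21278911 -0.13085493]
grasp [ 0.65470479 -0.17612149  0.05408584] pot [ 0.65997486 -0.23187296  0.05408584]
150 ...............................................................................................
154 ...............................................................................................
158 ...............................................................................................
162 ...............................................................................................
166 ...............................................................................................
170 ...............................................................................................
174 ...............................................................................................
178 ...............................................................................................
182 ...............................................................................................

[... 899 characters left out ...]

222 ......................bbbbgbbbbbbbbb##bbbb#############bbbb###bbbbbbbbbbbb.....................
226 ############...........g#gggbbbbbbb############################bbbb#g#gggg.............########
230 ###############################bbbb############################bbbb############################
234 ###############################bbb##############################bbb############################
238 ###############################bb################################bb############################
242 ############################....##################################...##########################
246 ############################....#################################.....#########################
```

```bash
python3 -c "
from h import *
w=pickle.load(open('pics/w11.pkl','rb'))
a,b=wonz(w,194,188.5,.003),wonz(w,315,188.5,.003);print('liner front edge',a,b,np.linalg.norm(a-b))
o=wonz(w,257,200.5,.023);print('bar outer',o,'pot',o+.06*RX,'liner centre',(a+b)/2+.042*RX)
"
```

```text
liner front edge [ 0.61228309 -0.19114389  0.003     ] [ 0.69258058 -0.18335713  0.003     ] 0.08067416818388015
bar outer [ 0.65256822 -0.17124263  0.023     ] pot [ 0.65821472 -0.23097635  0.023     ] liner centre [ 0.65638438 -0.22906411  0.003     ]
```

Call:
send_rows(commands=[[0,0,0,0,0,0,0.4],[0,0,0,0,0,0,0.4],[0,0,0,0,0,0,0.4],[0,0,0,0,0,0,0.4],[0,0,0,0,0,0,0.4]])

```text
time_s: 25.32
position: [0.6555, -0.1889, 0.0384]
tcp_rot: [[-0.072, 0.995, 0.062], [0.762, 0.095, -0.64], [-0.643, 0.001, -0.766]]
force: [0.3, -0.0, -0.3]
opening: 0.382
grasp_force: 0.0
```

```bash
python3 -c "
from h import *
s=read_state();R=np.array(s['tcp_rot']);print(s['position'],s['force'],s['grasp_force'])
w=wrist('w12');g=w['image'].astype(int);t=g.sum(2);B=(g[...,0]>1.4*g[...,2])&(g[...,0]>50);G=(g[...,1]>1.3*g[...,2])&(g[...,1]>1.3*g[...,0])
for y in range(182,250,4): print(y,''.join('#' if t[y,x]<110 else ('b' if B[y,x] else ('g' if G[y,x] else '.')) for x in range(160,350,2)))
"
```

```text
[ 0.65553718 -0.18886856  0.03842782] [ 0.3411292  -0.01372702 -0.29375641] 0.0
182 ...............................................................................................
186 ...............................................................................................
190 ..................ggggggggggggggbggbgggggggbgbgggbbbbgbbbggbbggbbbbbbbbbbbbggbg................
194 ..................gggbbbbbgggbggggggggggggggggggggggggggbbbbbbbbbbbbbbbbbbbbbbg................
198 ...................gggbbbbbbbbbbbbbbbbbbbbgggggggggggggggggbbbbbbbbbbbbbbbbbbb.................
202 ...................gggbbbbbbbbbbbbbbbbbbbbb############bbbggggbbbbbbbbbbbbbbbg.................
206 ....................ggbbbbbbbbbbbbbbbbbbbbb############bbbbbbbgbbbbbbbbbbbbbb..................
210 ....................gggbbbbbbbbbbbbbbbbbbbb############bbbbbbbbbbbbbbbbbbbbbg..................
214 .....................ggbbbbbbbbbbbbbbbbbbbb############bbbbbbbbbbbbbbbbbbbbg...................
218 .....................gggggggbbbbbbbbbbbbbbb############bbbbbbbbbbbbbbbbbbbg....................
222 ......................bbbgg###bbbbbbbbbbbbb#############bbbbbbbbbbb###gbbbg....................
226 #############..........bbb#########bbbbbbbb#############bbbbbbb########gbb............#########
230 ################.......gbg#########bbbbbbbb#############bbbbbbb#########bg........#############
234 ################........b##########bbbbbbbb#############bbbbbbb##########.........#############
238 #############..#........###########bbbbbbbb#############bbbbbbb###########........#..##########
242 ############..........#############bbbbbbbb#############bbbbbbb#############..........#########
246 ###########.........###############bbbbbbb##############bbbbbbb###############........#########
```

Call:
send_rows(commands=[[0,0,0,0,0,-0.2,0.4],[0,0,0,0,0,-0.6,0.4],[0,0,0,0,0,-1.2,0.4],[0,0,0,0,0,-2.0,0.4],[0,0,0,0,0,-3.0,0.5],[0,0,0,0,0,-4.0,0.6],[0,0,0,0,0,-5.0,0.8],[0,0,0,0,0,-5.0,0.8]])

```text
time_s: 26.03
position: [0.6492, -0.0879, 0.16]
tcp_rot: [[-0.07, 0.995, 0.073], [0.762, 0.101, -0.639], [-0.644, 0.011, -0.765]]
force: [1.1, -0.5, -0.2]
opening: 0.617
grasp_force: 0.0
```

```bash
python3 -c "
from h import *
s=read_state();print(s['position'],s['joint_positions'])
print(row([.58,.255,.20],pose(40)),row([.58,.255,.20],pose(40))[:3])"
```

```text
[ 0.64924058 -0.08791416  0.15996348] [ -0.32859605  40.57053416  86.48598772 -48.54290444  58.49770717
  22.65649039]
[-2.274, 7.805, -6.604, 8.015, -1.131, -8.499] [-2.274, 7.805, -6.604]
```

```bash
python3 -c "
from h import *
print(row([.614,.273,.20],pose(40)))"
```

```text
[-2.274, 7.805, -6.604, 8.393, 0.057, -8.8]
```

Call:
send_rows(commands=[[-2.27,7.8,-6.6,8.39,0.06,-8.8,0.8],[-2.27,7.8,-6.6,8.39,0.06,-8.8,0.8],[-2.27,7.8,-6.6,8.39,0.06,-8.8,0.8],[-2.27,7.8,-6.6,8.39,0.06,-8.8,0.8],[-2.27,7.8,-6.6,8.39,0.06,-8.8,0.8],[-2.27,7.8,-6.6,8.39,0.06,-8.8,0.8],[-2.27,7.8,-6.6,8.39,0.06,-8.8,0.8],[-2.27,7.8,-6.6,8.39,0.06,-8.8,0.8],[-2.27,7.8,-6.6,8.39,0.06,-8.8,0.8],[-2.27,7.8,-6.6,8.39,0.06,-8.8,0.8],[-2.27,7.8,-6.6,8.39,0.06,-8.8,0.8],[-2.27,7.8,-6.6,8.39,0.06,-8.8,0.8],[-2.27,7.8,-6.6,8.39,0.06,-8.8,0.8],[-2.27,7.8,-6.6,8.39,0.06,-8.8,0.8]])

```text
time_s: 27.2
position: [0.6134, 0.2672, 0.1934]
tcp_rot: [[-0.637, 0.771, -0.011], [0.771, 0.637, -0.001], [0.006, -0.009, -1.0]]
force: [0.5, -0.1, 0.8]
opening: 0.802
grasp_force: 0.0
```

```bash
python3 -c "
from h import *
w=wrist('w13');s=w['state'];print(s['position'],s['tcp_rot'])
T=w['T_tool_cam'];R=np.array(s['tcp_rot'])
def wp(P):
  d=np.linalg.inv(T[:3,:3])@(R.T@(np.array(P)-s['position'])-T[:3,3]);r=np.hypot(d[0],d[1]);th=np.arctan2(r,d[2]);return w['intrinsics'][:2,2]+w['intrinsics'][0,0]*th*d[:2]/r
c=wp([.614,.273,.102]);print('dial px',c)
g=w['image'].astype(int);t=g.sum(2);c=c.astype(int)
for y in range(c[1]-40,c[1]+40,3): print(y,''.join('#' if t[y,x]<110 else ('.' if t[y,x]<400 else '+') for x in range(c[0]-80,c[0]+80,2)))
print(row([.614,.273,.078],pose(40)))"
```

```text
[0.61342118 0.26723999 0.19344323] [[-0.63714617  0.77066148 -0.01120887]
 [ 0.77071876  0.63717408 -0.00133771]
 [ 0.00611108 -0.0094912  -0.99993628]]
dial px [263.7948392  195.17036842]
155 ++++++++++.#####.................+++....++++++++++++++.+++++++++++++++++++++++++
158 ++++++.+++.####................+++++........+++++++++++.++++++++++++++++++++++++
161 +.....++++++.................+++++++........++++++++++++..++++++++++++++++++++++
164 .....++++++.................++++++...######...++++++++++++.+++++++++++++++++++++
167 ....++++++.................++++...############..+++++++++++.++++++++++++++++++++
170 ...+++++++................+++++..###############+++++++.++++..++++++++++++++++++
173 ..++++++++++..............+++++.#########+.######.+++++.+++++.++++++++++++++++++
176 +++++++++++++............+++++.#########.+.######.+++++...+++++.++++++++++++++++
179 ++++++++++++++...........+++++.#########.+########++++++.....+++.+++++++++++++++
182 ++++++++++++..++.........+++++.#########..########++++++......+++.++++++++++++++
185 ++++++++++++.++++........+++++.#########+.########++++++.
[... 729 characters left out ...]
.+...............................+.###........+++++++++++++
215 ++++++++++++.........................................+++.###.....+++++++++++++++
218 ++++++++++++++......................................++....#.....++++++++++++++++
221 ++++++++++++++++...............+++................+++.........+++++++++...++++++
224 ###.....+++++++++++...........++++++.............++..........+++++.....####+++++
227 ########+++++++++++++.........+++++++...........++..........++++++.#########+++.
230 ########+++++++++++++++......++++++++.........+++.........++++++++.#########.+..
233 ########+++++++++++++++++..++++++++..........++..........+++++++++.##########...
[-0.108, -0.071, -0.085, 0.114, 0.171, 3.847]
```

The dial bar runs along tool x with the white mark on the expected end, so I go down, pinch it, and turn.

Call:
send_rows(commands=[[-0.11,-0.07,-0.08,0.11,0.17,0.8,0.7],[-0.11,-0.07,-0.08,0.11,0.17,1.7,0.7],[-0.11,-0.07,-0.08,0.11,0.17,2.6,0.7],[-0.11,-0.07,-0.08,0.11,0.17,3.3,0.7],[-0.11,-0.07,-0.08,0.11,0.17,3.7,0.7],[-0.11,-0.07,-0.08,0.11,0.17,3.82,0.7],[-0.11,-0.07,-0.08,0.11,0.17,3.82,0],[-0.11,-0.07,-0.08,0.11,0.17,3.82,0],[-0.11,-0.07,-0.08,0.11,0.17,3.82,0],[-0.11,-0.07,-0.08,0.11,0.17,3.82,0],[-0.11,-0.07,-0.08,0.11,0.17,3.82,0],[-0.11,-0.07,-0.08,0.11,0.17,3.82,0],[-0.11,-0.07,-0.08,0.11,0.17,3.82,0],[-0.11,-0.07,-0.08,0.11,0.17,3.82,0],[-0.11,-0.07,-0.08,0.11,0.17,3.82,0],[-0.11,-0.07,-0.08,0.11,0.17,3.82,0],[-0.11,-0.07,-0.08,0.11,0.17,3.82,0],[-0.11,-0.07,-0.08,0.11,0.17,3.82,0]])

```text
time_s: 28.75
position: [0.6139, 0.2741, 0.0793]
tcp_rot: [[-0.644, 0.765, 0.0], [0.765, 0.644, 0.0], [0.0, 0.0, -1.0]]
force: [-0.9, -0.7, 3.6]
opening: 0.155
grasp_force: 30.0
```

```bash
python3 -c "
from h import *
s=read_state();print(s['force'],s['moment'],s['joint_positions'])
p=np.array(s['position']);print(row(p,pose(81)),row(p,pose(85)))"
```

```text
[-0.87625578 -0.74413632  3.62911557] [-0.21114572  0.3655794  -0.01580971] [ 1.45524176e+01  4.35060356e+01  8.10017761e+01  1.69606261e-02
  5.54693063e+01 -2.55237409e+01]
[0.005, 0.001, -8.187, 0.0, 0.0, 0.0] [0.005, 0.002, -8.987, 0.0, 0.0, 0.0]
```

Rotate anticlockwise to just short of the stop first, then creep onto it while watching the moment.

Call:
send_rows(commands=[[0,0,-0.5,0,0,0,0],[0,0,-1.3,0,0,0,0],[0,0,-2.2,0,0,0,0],[0,0,-3.1,0,0,0,0],[0,0,-4.0,0,0,0,0],[0,0,-4.9,0,0,0,0],[0,0,-5.8,0,0,0,0],[0,0,-6.6,0,0,0,0],[0,0,-7.2,0,0,0,0],[0,0,-7.6,0,0,0,0],[0,0,-7.6,0,0,0,0],[0,0,-7.6,0,0,0,0]])

```text
time_s: 29.75
position: [0.6142, 0.2746, 0.0793]
tcp_rot: [[-0.978, 0.208, 0.001], [0.208, 0.978, 0.001], [-0.001, 0.001, -1.0]]
force: [-1.5, 0.3, 3.9]
opening: 0.159
grasp_force: 30.0
```

```bash
python3 -c "
from h import *
s=read_state();print(s['force'],s['moment'])
R=np.array(s['tcp_rot']);print(np.degrees(np.arctan2(R[1,1],R[0,1])))"
```

```text
[-1.45751049  0.27644915  3.94067516] [0.06821712 0.24017109 0.01310791]
78.01303980519737
```

Call:
send_rows(commands=[[0,0,-0.2,0,0,0,0],[0,0,-0.4,0,0,0,0],[0,0,-0.6,0,0,0,0],[0,0,-0.8,0,0,0,0],[0,0,-0.8,0,0,0,0],[0,0,-0.8,0,0,0,0]])

```text
time_s: 30.25
position: [0.6142, 0.2746, 0.0793]
tcp_rot: [[-0.99, 0.138, 0.001], [0.138, 0.99, 0.001], [-0.001, 0.001, -1.0]]
force: [-1.3, 3.1, 5.3]
opening: 0.159
grasp_force: 30.0
```

```bash
python3 -c "
from h import *
s=read_state();print(s['force'],s['moment'])
R=np.array(s['tcp_rot']);print(np.degrees(np.arctan2(R[1,1],R[0,1])))"
```

```text
[-1.2529097   3.11706682  5.30194446] [ 0.38405679  0.32842202 -0.0138362 ]
82.05712246058168
```

Call:
send_rows(commands=[[0,0,-0.2,0,0,0,0],[0,0,-0.4,0,0,0,0],[0,0,-0.6,0,0,0,0],[0,0,-0.8,0,0,0,0],[0,0,-0.8,0,0,0,0]])

```text
time_s: 30.67
position: [0.6143, 0.2746, 0.0793]
tcp_rot: [[-0.997, 0.071, 0.001], [0.071, 0.997, 0.002], [-0.001, 0.002, -1.0]]
force: [-1.6, 2.9, 4.6]
opening: 0.167
grasp_force: 30.0
```

```bash
python3 -c "
from h import *
s=read_state();print(s['force'],s['moment'])
R=np.array(s['tcp_rot']);print(np.degrees(np.arctan2(R[1,1],R[0,1])))"
```

```text
[-1.58209819  2.88965419  4.58659167] [ 0.42915086  0.32120653 -0.68490512]
85.935291706143
```

The moment is −0.68 N·m and the bar is wedging the pads, so the dial is on its end stop. I release and rise.

Call:
send_rows(commands=[[0,0,0,0,0,0,0.7],[0,0,0,0,0,0,0.7],[0,0,0,0,0,0,0.7],[0,0,0,0,0,0,0.7],[0,0,0,0,0,0,0.7],[0,0,0,0,0,0,0.7],[0,0,0,0,0,0,0.7],[0,0,0,0,0,-0.5,0.7],[0,0,0,0,0,-1.2,0.7],[0,0,0,0,0,-2.2,0.7],[0,0,0,0,0,-3.2,0.7],[0,0,0,0,0,-4.0,0.7],[0,0,0,0,0,-4.0,0.7],[0,0,0,0,0,-4.0,0.7]])

```text
time_s: 31.83
position: [0.615, 0.2744, 0.2011]
tcp_rot: [[-0.998, 0.068, 0.005], [0.068, 0.998, 0.002], [-0.005, 0.002, -1.0]]
force: [-0.3, 0.5, -1.2]
opening: 0.702
grasp_force: 0.0
```

```bash
python3 -c "
from h import *
w=wrist('w14');s=w['state'];print(s['position'],s['force'])
T=w['T_tool_cam'];R=np.array(s['tcp_rot'])
def wp(P):
  d=np.linalg.inv(T[:3,:3])@(R.T@(np.array(P)-s['position'])-T[:3,3]);r=np.hypot(d[0],d[1]);th=np.arctan2(r,d[2]);return w['intrinsics'][:2,2]+w['intrinsics'][0,0]*th*d[:2]/r
c=wp([.614,.2735,.102]);print('dial px',c)
g=w['image'].astype(int);t=g.sum(2);c=c.astype(int)
for y in range(c[1]-50,c[1]+30,3): print(y,''.join('R' if g[y,x,2]>2*g[y,x,1] and g[y,x,2]>90 else '#' if t[y,x]<110 else ('.' if t[y,x]<400 else '+') for x in range(c[0]-60,c[0]+60,2)))
def wray2(u,v,z): return wonz(w,u,v,z)
I=g[c[1]-32:c[1]+22,c[0]-22:c[0]+22].sum(2);ys,xs=np.nonzero(I<110)
Q=np.array([wonz(w,x+c[0]-22,y+c[1]-32,.102)[:2] for x,y in zip(xs,ys)],np.float32);print(cv2.minAreaRect(Q),len(Q))
top=optics.capture('top');sc=optics.capture('scene')
print('bow brown in top near', proj(top,[[.659,-.2315,.148]]),proj(sc,[[.659,-.2315,.148]]))
track([.658,-.231,.003])
"
```

```text
[0.61504158 0.27442066 0.20105233] [-0.28525706  0.50946477 -1.15064302]
dial px [255.18438478 195.63410047]
145 ++++++++++++++..............................+++++++....+++++
148 +++++++++++++............................++++++++++..+++++++
151 +++++++.++.+.............................++++++++++.++++++++
154 ............................++++++.......+++++++++++++++++++
157 .....++++++++...........+++++++++........+++++++++++++++++++
160 ++.+..................++++++++++..........++++++++++++++++++
163 ....................+++++++++............+++++++++.+++++++++
166 ...................+++++++..#######......+++.+++++++++++++++
169 ..................+++++++############....+++++++++++++++++++
172 ..................+++++.###############.++++++++++++++++++++
175 .................+++++.########.+#######..++++++++++++++++++
178 .................+++++.########..#######..+++++++.++++++++++
181 .................++++.#########+.########.+++++++.++++++++++
184 .................++++.#########+.########.++++++++++++++++++
187 .................++++.#########+.########+++++++++++++++++++
190 ............
[... 370 characters left out ...]
+++
208 ..+......................++.######.+++........++++++++++++++
211 ..............................................++++++++++++++
214 ..............................................+.++++++++++++
217 ............................###...............++++++++++++++
220 ..................+.++++++++###.++++.++.+...++++++++++++++++
223 #.....++++++++++............###.............++++++++++++++++
((0.6061573624610901, 0.276959627866745), (0.0412600040435791, 0.033381007611751556), 22.781217575073242) 1158
bow brown in top near [[313.95901807 112.36792627]] [[225.01797693 248.13183111]]
bow 0.54 px off expected [ 0.91 -0.7 ]
lid 0.49 px off expected [4.45 2.54]
base 0.63 px off expected [1.19 6.91]
```

```bash
python3 -c "
from rig import bot
print(bot.hand_in())"
```

```text
the job is handed in; nothing more can be done
None
```

I handed the job in at about 32 s: the pot stands on the green liner with its handle straight out (within about 2 mm when I let go), and the dial is against its off stop. However, on the first slide in, the pot caught on the liner's edge and leaned about 30°, so it was not upright throughout; I backed it out, stood it flat on the bench, regripped it and slid it in again without dropping it.

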